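# Tidy the fitting bench after an eye test

## Robot

A 7-joint arm with a two-finger parallel gripper is mounted at the origin on the work surface. World frame = base frame: x ahead of the robot, y to its left, z up, the work surface at z = 0. Lengths are in mm, angles in rad, forces in N, time in s.
With the tool pointing down it reaches from about 350 to 900 mm from the base axis. Payload 8.1 kg.
Tool frame: the origin (TCP) lies on the front face of the gripper's body, between the roots of the fingers; the fingertips stand 73 mm ahead of it and the grasp point (between the pads) lies 54 mm ahead of it (robot.finger_overhang is the distance from the TCP to the fingertips, in mm); y points along the fingers, x is the direction in which the jaws open and shut, and the axes are right-handed (so a half turn about y gives the same grasp; the last joint's range is limited). The gripper opens to 85 mm and grips with 20 to 120 N. Pads are 22 mm wide; open, the fingers measure 114 mm over their backs; the gripper's body (76 mm by 85 mm) begins 54 mm behind the grasp point. The pads swing forward as they close: fully open they stand 13 mm farther back than shut.
Start: joints at [-0.103, 0.434, 0.025, 1.573, -0.012, 1.134, -0.075], TCP at [625.01, -0.026, 303.923] pointing down, gripper open.
Joint ranges: [-2.62, 2.62], [-0.44, 2.09], [-1.27, 1.32], [0.08, 2.57], [-1.32, 4.46], [0.12, 2], [-2.74, 2.74]. Speed limits (rad/s): [2.22, 2.22, 3.01, 3.01, 3.14, 3.14, 3.14].

## Interface

Orientations are given as a unit quaternion [w, x, y, z].
In Python, from workcell import robot gives the robot as it stands.
- The arm moves only by the tool servo_tool, never from a script. Its argument "increments" is a list of rows, each an object of numbers: "tx", "ty", "tz": the shift along the tool's x, y, z in cm; "ax", "ay", "az": the turn, a rotation vector about the tool's x, y, z in degrees; "jaw": the gripper's target within -1 to 1 (fully open at 1, half-way at 0, shut at -1). In form: [{"tx": .., "ty": .., "tz": .., "ax": .., "ay": .., "az": .., "jaw": ..}, ...]. A call has exactly 10 rows; each row shifts and turns the commanded pose from where the row before left it, along the tool's axes as they then stand; what a row does not reach is not made up. A row lasts 1/8 s, in which the tool goes at most 62.5 mm and 10.7 degrees, less where a joint would pass 70% of its speed; a pose out of reach is approached as far as the arm can. A call with a gripper value outside its range is refused whole. The fingers move at their own pace and stop on an object; the grip force is fixed at half the most. Time passes only in rows, so rows that do not move let the fingers close, or fill a call up. It gives the time, the measured TCP pose, the force and the opening at its end, in the units of the state.
- robot.get_state(): the state, without advancing time (a new reading comes with each control period).
- robot.grab_frame(name): name is "scene" or "side" or "wrist"; returns a dict with "pixels" (420x560x3 uint8, red, green, blue), "camera_matrix" (3x3 intrinsics, pixels), "rvec" (rotation vector, rad) and "tvec" (3), from world to camera coordinates, as OpenCV has them. Camera axes: x right, y down, z forward; pixel columns grow to the right and rows downward; lengths in mm; the calibration is good to about 2 mm. A picture is of the moment at which its call begins. There is no depth.
- robot.hand_in(): hands the job in, once; it reports no verdict.
The state is a dict: "clock": time; "qpos": joint angles; "joint_vel": joint speeds; "joint_torque": joint torques, N m; "position": TCP position; "tool_rot": TCP orientation; "ft_force": force on the tool from outside, world axes, zero at the start; "wrist_torque": the same for the moment, N m; "grip_width": finger opening in mm.
Only numpy, scipy, OpenCV 4.12 (cv2) and the standard library are available. Lean on these libraries where they do the work, as an engineer would, in place of code of your own. Each camera call takes 0.05 s, during which the arm holds its last target.

## Task

Tidy the fitting bench: put the red-rimmed trial lens in the red-floored tray and the blue-rimmed one in the blue-floored tray, the caliper on its yellow-topped rest and the folded green frame, temples up, on its cream-topped rest. Set each one down flat in the middle of its place without dropping it, the caliper and the frame lying lengthwise along their rests (either way round), and let go. Leave the mirror and the cleaner bottle where they stand, undisturbed.

Things in the scene. Friction and masses are not known exactly. Their poses are not given: they have to be found in the camera images.
- red_lens: Loose trial lens lying flat: translucent grey glass in a red plastic rim 38 mm across, 6 mm thick, with one red tab, 7 mm wide and 4 mm thick, reaching 29.5 mm from the centre along its +x. Origin: centre of the rim's underside; z up. About 20 g. Pinch the rim across its diameter along its y, clear of the tab.
- blue_lens: Loose trial lens lying flat: translucent grey glass in a blue plastic rim 38 mm across, 6 mm thick, with one blue tab, 7 mm wide and 4 mm thick, reaching 29.5 mm from the centre along its +x. Origin: centre of the rim's underside; z up. About 20 g. Pinch the rim across its diameter along its y, clear of the tab.
- caliper: Loose steel lens caliper lying flat: beam 110 mm long (x), 14 wide, 8 thick, centred on the origin; two 8 mm wide jaws reach to y = -20 mm at x = +51 and +30 mm; a dark thumb slide 20 x 18 mm, 14 mm high with its black pad, sits over the beam at x = +30 mm. Origin: under the middle of the beam; z up. About 80 g. Pinch the beam across its 14 mm (along y) at the origin.
- frame: Loose green acetate spectacle frame, folded, front face down: 136 mm long (x), 42 wide, 19 high. The front is the lowest 6 mm; the folded temples form a 12 mm wide bar along x at y = 0, 8 to 19 mm above the underside. Origin: centre of the underside; z up. About 35 g. Pinch the bar across its 12 mm (along y) at the origin, fingertips about 9 mm above the underside, clear of the front.
- red_tray: Fixed shallow square tray, white, 90 x 90 mm, with a red floor 6 mm above the bench and a 3 mm thick lip all round, its top 10 mm above the bench; 84 x 84 mm free inside. Origin: centre of the underside, at bench level; z up.
- blue_tray: Fixed shallow square tray, white, 90 x 90 mm, with a blue floor 6 mm above the bench and a 3 mm thick lip all round, its top 10 mm above the bench; 84 x 84 mm free inside. Origin: centre of the underside, at bench level; z up.
- caliper_rest: Fixed black rest with a yellow top for the caliper: 100 mm long (x) by 68 mm (y), top 6 mm above the bench, open at both x ends, with a 3 mm thick lip along each y side, lip top 10 mm above the bench, 62 mm free between. The caliper lies along its x, either way round, its ends overhanging. Origin: centre of the underside, at bench level; z up.
- frame_rest: Fixed brown wooden rest with a cream top for the frame: 104 mm long (x) by 74 mm (y), top 6 mm above the bench, open at both x ends, with a 3 mm thick lip along each y side, lip top 10 mm above the bench, 68 mm free between. The frame lies along its x, either way round, its ends overhanging. Origin: centre of the underside, at bench level; z up.
- mirror: Bystander: round chrome demo mirror on a stand, base 110 mm across, 230 mm tall, at the right edge of the work. Loose, 0.9 kg. Origin: centre of the base's underside; z up.
- cleaner: Bystander: small white bottle of lens cleaner, 42 mm across, 120 mm tall, at the left edge of the work. Loose, 0.15 kg. Origin: centre of the underside; z up.
There are look-alikes about, which are no part of the job. What is shaped like the frame but orange or purple is not meant.

How it is judged:
By the outcome, as a careful person would: the job done as asked, in the order asked, and still so for the second after the job is handed in, with the robot touching nothing.
It also fails if it takes over 93 s, if anything falls off the work surface, if the arm or the gripper's body presses on something with over 40 N, if the wrist force passes 120 N, or if a joint passes its speed limit or range.

## Working session

There is one attempt and no reset: what is moved stays moved. The work goes in short steps, Python scripts to look and compute and a tool call to move; the robot and the scene stay as the last step left them, time stands still between calls to the robot, and variables do not carry over. Pictures are saved under pics/ and viewed, and the job is handed in when it is done.

Besides the shell and the picture viewer there is one more tool, called after "Request:" as name([rows], argument=value, ...), one row to a line, values as JSON. servo_tool: Moves the arm, as the interface text tells. Its arguments: {"type":"object","properties":{"increments":{"type":"array"}},"required":["increments"]}

```bash
mkdir -p pics; ls
cat > h.py <<'E'
import numpy as np, cv2
from workcell import robot
def grab(name, fn=None):
    f=robot.grab_frame(name); 
    if fn: cv2.imwrite('pics/'+fn, cv2.cvtColor(np.asarray(f['pixels']),cv2.COLOR_RGB2BGR))
    return f
def ray(f,px,z):
    """pixels -> world at height z"""
    K=np.array(f['camera_matrix'],float);R=cv2.Rodrigues(np.array(f['rvec'],float))[0];t=np.array(f['tvec'],float).ravel()
    p=np.atleast_2d(np.array(px,float)); d=np.c_[p,np.ones(len(p))]@np.linalg.inv(K).T@R
    c=-R.T@t
    return c+d*((z-c[2])/d[:,2])[:,None]
def proj(f,P):
    return cv2.projectPoints(np.array(P,float).reshape(-1,1,3),np.array(f['rvec'],float),np.array(f['tvec'],float),np.array(f['camera_matrix'],float),None)[0].reshape(-1,2)
E
python3 - <<'E'
from h import *
for n in ['scene','side','wrist']:
    f=grab(n,n+'0.png'); R=cv2.Rodrigues(np.array(f['rvec'],float))[0]; print(n,-R.T@np.array(f['tvec']).ravel(),f['camera_matrix'])
s=robot.get_state(); print(s)
E
```

```text
pics
scene [1096.55022837  476.43983974  672.68291323] [[389.58546038   0.         277.76628898]
 [  0.         389.58546038 206.82592775]
 [  0.           0.           1.        ]]
side [ 268.10287195 -963.89382359 1161.00047505] [[470.60064381   0.         286.83153108]
 [  0.         470.60064381 210.50920987]
 [  0.           0.           1.        ]]
wrist [625.11412935  76.48566773 372.89569861] [[374.93272152   0.         281.58806005]
 [  0.         374.93272152 210.80786195]
 [  0.           0.           1.        ]]
{'clock': 0.15, 'qpos': array([-0.10263201,  0.43510301,  0.02498784,  1.57388108, -0.01158849,
        1.13397902, -0.07512174]), 'joint_vel': array([ 0.00177065, -0.00098739, -0.00091471, -0.00268187,  0.00109338,
        0.00077603,  0.00166947]), 'joint_torque': array([ 1.93215681e-03, -6.70885992e+01,  1.02606665e+00, -3.16448736e+01,
        1.57136447e-02,  9.07747715e-03, -7.57739531e-05]), 'position': array([ 6.24713298e+02, -2.85804724e-02,  3.03284157e+02]), 'tool_rot': array([-7.07061017e-01,  7.07152279e-01, -4.54236983e-04, -4.07656429e-04]), 'ft_force': array([ 0.34422766, -0.05141809, -0.03476911]), 'wrist_torque': array([-0.02794771, -0.00905355,  0.03640141]), 'grip_width': 85.67336136102158}
```

View pics/scene0.png

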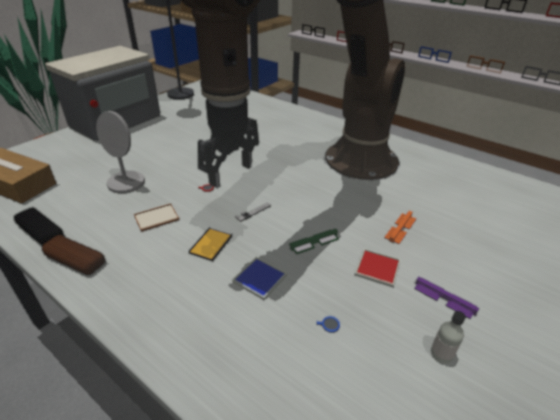

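View pics/side0.png

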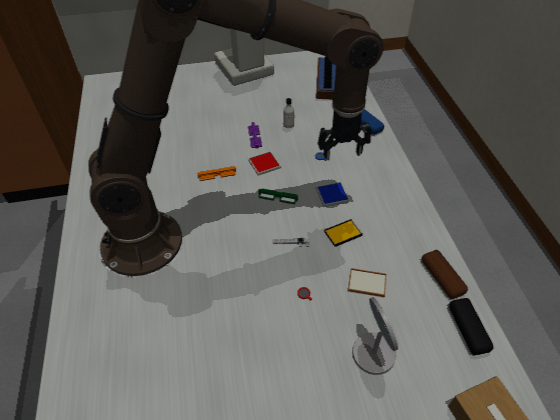

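View pics/wrist0.png

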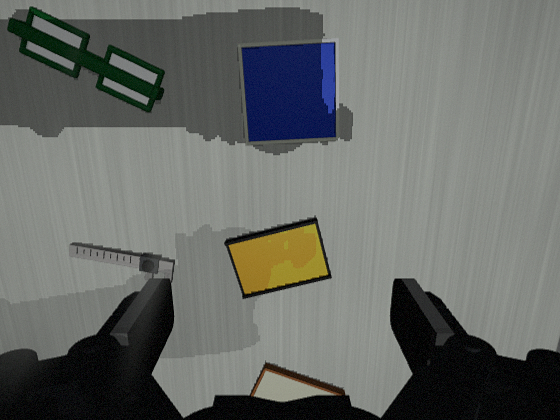

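Run:
```python
from h import *
f=grab('side'); g=grab('scene'); w=grab('wrist')
im=cv2.cvtColor(np.asarray(f['pixels']),cv2.COLOR_RGB2BGR)
cv2.imwrite('pics/sidecrop.png',cv2.resize(im[100:330,180:420],None,fx=3.3,fy=2.6,interpolation=cv2.INTER_CUBIC)[:600,:800])
def blobs(f,lo,hi,z,nm,mina=25):
    hsv=cv2.cvtColor(np.asarray(f['pixels']),cv2.COLOR_RGB2HSV)
    m=cv2.inRange(hsv,np.array(lo),np.array(hi))
    n,l,s,c=cv2.connectedComponentsWithStats(m)
    for i in range(1,n):
        if s[i,4]>=mina:
            p=np.argwhere(l==i)[:,::-1].astype(np.float32); r=cv2.minAreaRect(p)
            wd=ray(f,cv2.boxPoints(r),z); print(nm,s[i,4],c[i].round(1),'->',ray(f,c[i],z)[0,:2].round(1),'box',wd[:,:2].round(0).tolist())
for n,F in (('side',f),('scene',g),('wrist',w)):
    print(n)
    blobs(F,(0,150,70),(8,255,255),6,'red'); blobs(F,(173,150,70),(180,255,255),6,'red2')
    blobs(F,(105,120,50),(130,255,255),6,'blue'); blobs(F,(18,150,80),(32,255,255),6,'yel')
    blobs(F,(50,120,20),(85,255,255),10,'green')
    blobs(F,(10,10,150),(35,90,255),6,'cream',100)
```

```text
side
red 325 [264.1 161.8] -> [433.3 273.8] box [[386.0, 302.0], [477.0, 327.0], [480.0, 247.0], [391.0, 225.0]]
red 53 [304.4 293.7] -> [ 452.4 -287.2] box [[439.0, -262.0], [476.0, -270.0], [467.0, -308.0], [431.0, -300.0]]
blue 255 [325.8  75.2] -> [790.4 763.3] box [[795.0, 905.0], [867.0, 890.0], [802.0, 655.0], [736.0, 669.0]]
blue 238 [371.2 120.6] -> [883.8 420.5] box [[836.0, 447.0], [880.0, 497.0], [926.0, 387.0], [882.0, 342.0]]
blue 37 [320.2 156.6] -> [637. 259.] box [[619.0, 275.0], [651.0, 290.0], [655.0, 240.0], [623.0, 226.0]]
blue 413 [332.2 192.9] -> [632.2  75.2] box [[592.0, 114.0], [686.0, 119.0], [674.0, 38.0], [583.0, 34.0]]
yel 449 [342.7 231.9] -> [620.3 -94. ] box [[570.0, -76.0], [672.0, -49.0], [672.0, -111.0], [573.0, -136.0]]
green 215 [276.9 194.1] -> [448.  104.2] box [[382.0, 104.0], [395.0, 146.0], [517.0, 90.0], [502.0, 49.0]]
cream 608 [367.2 281.6] -> [ 638.5 -284.9] box [[582.0, -294.0], [608.0, -237.0], [698.0, -276.0], [670.0, -331.0]]
cream 107 [495.6 412. ] -> [ 823.5 -693.7] box [[811.0, -679.0], [828.0, -673.0], [836.0, -712.0], [820.0, -7
[... 1148 characters left out ...]
 -834.0], [762.0, -805.0]]
cream 600 [156.  215.8] -> [ 635.7 -286.7] box [[670.0, -347.0], [556.0, -309.0], [597.0, -238.0], [703.0, -277.0]]
cream 120 [406.4 221.9] -> [228.8 260.4] box [[313.0, 235.0], [156.0, 224.0], [176.0, 280.0], [326.0, 285.0]]
wrist
blue 8429 [289.4  91.2] -> [632.6  77.9] box [[589.0, 116.0], [672.0, 120.0], [680.0, 37.0], [591.0, 32.0]]
yel 4582 [278.5 258.8] -> [622.  -92.9] box [[569.0, -77.0], [659.0, -52.0], [675.0, -111.0], [581.0, -138.0]]
green 3925 [85.9 58.7] -> [449.  105.8] box [[373.0, 120.0], [398.0, 153.0], [524.0, 93.0], [502.0, 57.0]]
cream 823 [283.7 389.2] -> [ 627.9 -264.8] box [[591.0, -273.0], [600.0, -237.0], [684.0, -262.0], [678.0, -300.0]]
```

View pics/sidecrop.png

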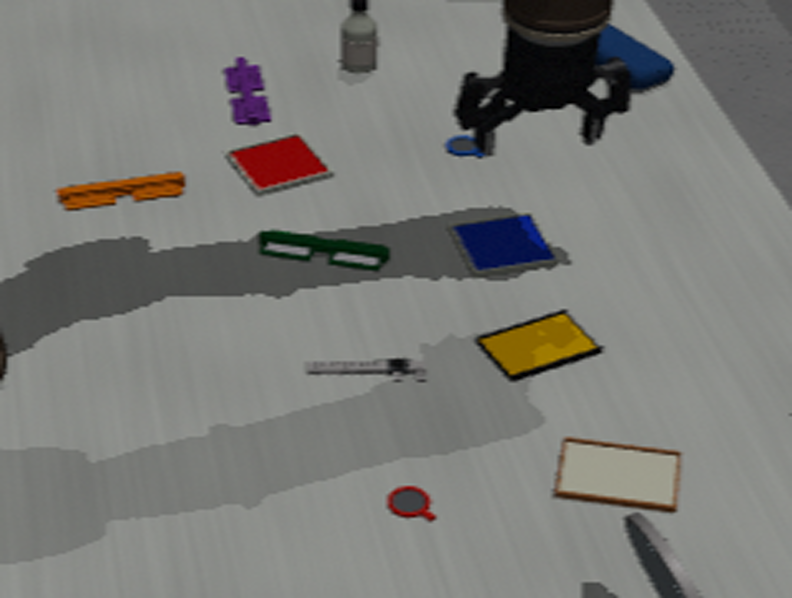

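Candidates (side image): the red lens is at (304,293), and only the red tray at (264,162) shares its colour. The blue lens is at (320,156), which could be confused with the blue case at (371,121). The green frame is at (277,194), with orange (217,173) and purple (255,135) look-alikes. The caliper is at (291,241). Going over the red lens first.

Request:
servo_tool([
  {"tx": -1.1,"tz": -1.8,"ty": 0.3},
  {"tx": -2.2,"tz": -3.6,"ty": 0.7},
  {"tx": -2.2,"tz": -3.6,"ty": 0.7},
  {"tx": -2.2,"tz": -3.6,"ty": 0.7},
  {"tx": -2.2,"tz": -3.6,"ty": 0.7},
  {"tx": -2.2,"tz": -3.6,"ty": 0.7},
  {"tx": -2.2,"tz": -3.6,"ty": 0.7},
  {"tx": -2.0,"tz": -3.6,"ty": 0.5},
  {"tx": -1.0,"tz": -1.7,"ty": 0.3},
  {},
])

```text
invalid input
```

```bash
cat >> h.py <<'E'
from scipy.spatial.transform import Rotation as Rn
def pose():
    s=robot.get_state(); q=s['tool_rot']; R=Rn.from_quat([q[1],q[2],q[3],q[0]]).as_matrix(); return np.array(s['position']),R,s
def st():
    p,R,s=pose(); print('t',round(s['clock'],2),'p',p.round(1),'yaw x',np.degrees(np.arctan2(R[1,0],R[0,0])).round(2),'down',R[:,1].round(4),'F',np.round(s['ft_force'],1),'w',round(s['grip_width'],1),'q7',np.round(s['qpos'],2))
def mask(f,*r):
    hsv=cv2.cvtColor(np.asarray(f['pixels']),cv2.COLOR_RGB2HSV); m=0
    for lo,hi in r: m=m|cv2.inRange(hsv,np.array(lo),np.array(hi))
    return m
def big(m):
    n,l,s,c=cv2.connectedComponentsWithStats(m); i=1+np.argmax(s[1:,4]); return (l==i).astype(np.uint8)*255
def togo(target_xyz,yaw=None):
    """cm in present tool axes to bring grasp axis (TCP) to target; turn about tool y (deg) to bring tool x to yaw (mod 180)"""
    p,R,s=pose(); print('shift cm tool x,y,z',(R.T@(np.array(target_xyz)-p)/10).round(2))
    if yaw is not None:
        d=yaw-np.degrees(np.arctan2(R[1,0],R[0,0])); d=(d+90)%180-90; print('ay deg',round(-d,1))
def lensfit(f,m,z):
    """rim ellipse and tab from mask of rim top"""
    cs,_=cv2.findContours(m,cv2.RETR_EXTERNAL,cv2.CHAIN_APPROX_NONE); c=max(cs,key=cv2.contourArea)[:,0,:]
    P=ray(f,c,z)[:,:2]; ctr=P.mean(0)
    for _ in range(10):
        r=np.linalg.norm(P-ctr,axis=1); k=r<np.median(r)*1.12
        A=np.c_[2*P[k],np.ones(k.sum())]; b=(P[k]**2).sum(1); sol=np.linalg.lstsq(A,b,rcond=None)[0]; ctr=sol[:2]
    rad=np.sqrt(sol[2]+ctr@ctr); r=np.linalg.norm(P-ctr,axis=1); far=P[r>rad*1.2]
    tv=far.mean(0)-ctr; print('centre',ctr.round(1),'rad',rad.round(1),'rmax',r.max().round(1),'tab yaw',np.degrees(np.arctan2(tv[1],tv[0])).round(1))
    return ctr
RED=[((0,110,40),(10,255,255)),((170,110,40),(180,255,255))]; BLUE=[((105,110,40),(130,255,255))]
E
python3 - <<'E'
from h import *
st(); f=grab('wrist','w1.png'); m=big(mask(f,*RED)); lensfit(f,m,5)
togo([450,-287,200])
E
```

```text
t 0.3 p [ 6.249e+02 -1.000e-01  3.037e+02] yaw x -0.01 down [-5.e-04 -1.e-04 -1.e+00] F [-0.1 -0.   0.9] w 85.4 q7 [-0.1   0.43  0.03  1.57 -0.01  1.13 -0.08]
centre [ 659.5 -254.5] rad 2.6 rmax 2.6 tab yaw nan
shift cm tool x,y,z [-17.48  10.38 -28.7 ]h.py:39: RuntimeWarning: Mean of empty slice.
  tv=far.mean(0)-ctr; print('centre',ctr.round(1),'rad',rad.round(1),'rmax',r.max().round(1),'tab yaw',np.degrees(np.arctan2(tv[1],tv[0])).round(1))
  ret = um.true_divide(
```

View pics/w1.png

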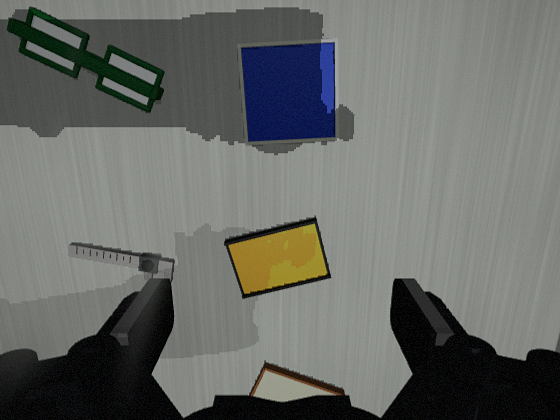

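The call was refused, most likely because every row needs all seven keys. I'll send full rows.

Request:
servo_tool([
  {"tx": -1.1,"ty": 0.3,"tz": -1.8,"ax": 0,"ay": 0,"az": 0,"jaw": 1},
  {"tx": -2.2,"ty": 0.7,"tz": -3.6,"ax": 0,"ay": 0,"az": 0,"jaw": 1},
  {"tx": -2.2,"ty": 0.7,"tz": -3.6,"ax": 0,"ay": 0,"az": 0,"jaw": 1},
  {"tx": -2.2,"ty": 0.7,"tz": -3.6,"ax": 0,"ay": 0,"az": 0,"jaw": 1},
  {"tx": -2.2,"ty": 0.7,"tz": -3.6,"ax": 0,"ay": 0,"az": 0,"jaw": 1},
  {"tx": -2.2,"ty": 0.7,"tz": -3.6,"ax": 0,"ay": 0,"az": 0,"jaw": 1},
  {"tx": -2.2,"ty": 0.7,"tz": -3.6,"ax": 0,"ay": 0,"az": 0,"jaw": 1},
  {"tx": -2.0,"ty": 0.5,"tz": -3.6,"ax": 0,"ay": 0,"az": 0,"jaw": 1},
  {"tx": -1.2,"ty": 0.3,"tz": -1.7,"ax": 0,"ay": 0,"az": 0,"jaw": 1},
  {"tx": 0,"ty": 0,"tz": 0,"ax": 0,"ay": 0,"az": 0,"jaw": 1},
])

```text
clock: 1.6
position: [447.5, -289.3, 250.7]
tool_rot: [-0.707, 0.707, -0.002, 0.001]
ft_force: [-0.2, 0.3, 0.2]
grip_width: 85.3
```

Run:
```python
from h import *
st(); f=grab('wrist','w2.png'); m=big(mask(f,*RED)); lensfit(f,m,5)
togo([450,-287,200])
```

```text
t 1.6 p [ 447.5 -289.3  250.7] yaw x -0.27 down [-1.1e-03 -6.0e-04 -1.0e+00] F [-0.2  0.3  0.2] w 85.3 q7 [ 0.39  0.34  0.11  1.87 -0.04  0.93  0.51]
centre [ 452.4 -279.5] rad 18.3 rmax 29.6 tab yaw -58.4
shift cm tool x,y,z [0.12 5.09 0.08]
```

View pics/w2.png

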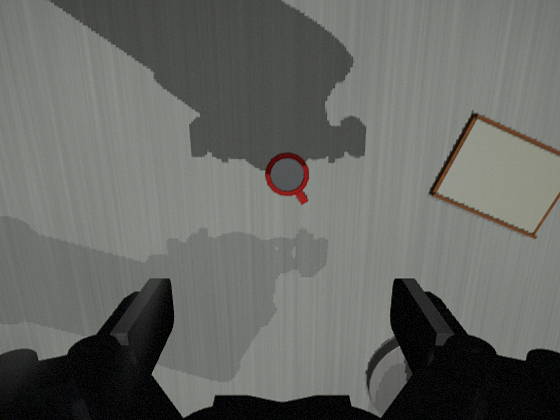

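The red lens sits at (287,174) in the wrist view, with its tab at (303,198) and a fitted radius of 18.3 mm (true value 19). The choice is confirmed. Now align and descend partway.

Request:
servo_tool([
  {"tx": 0.5,"ty": 1,"tz": 1,"ax": 0,"ay": 0,"az": 0,"jaw": 0.3},
  {"tx": 0,"ty": 2,"tz": 0,"ax": 0,"ay": -8,"az": 0,"jaw": 0.3},
  {"tx": 0,"ty": 2,"tz": 0,"ax": 0,"ay": -8,"az": 0,"jaw": 0.3},
  {"tx": 0,"ty": 2,"tz": 0,"ax": 0,"ay": -8,"az": 0,"jaw": 0.3},
  {"tx": 0,"ty": 2,"tz": 0,"ax": 0,"ay": -8,"az": 0,"jaw": 0.3},
  {"tx": 0,"ty": 1,"tz": 0,"ax": 0,"ay": 0,"az": 0,"jaw": 0.3},
  {"tx": 0,"ty": 0,"tz": 0,"ax": 0,"ay": 0,"az": 0,"jaw": 0.3},
  {"tx": 0,"ty": 0,"tz": 0,"ax": 0,"ay": 0,"az": 0,"jaw": 0.3},
  {"tx": 0,"ty": 0,"tz": 0,"ax": 0,"ay": 0,"az": 0,"jaw": 0.3},
  {"tx": 0,"ty": 0,"tz": 0,"ax": 0,"ay": 0,"az": 0,"jaw": 0.3},
])

```text
clock: 2.9
position: [455.2, -277.1, 151.4]
tool_rot: [-0.68, 0.68, 0.195, -0.194]
ft_force: [-0.3, 0.2, 0.5]
grip_width: 55.3
```

Run:
```python
from h import *
st(); print(robot.finger_overhang); f=grab('wrist','w3.png'); m=big(mask(f,*RED)); c=lensfit(f,m,5)
togo([c[0],c[1],76])
```

```text
t 2.9 p [ 455.2 -277.1  151.4] yaw x 31.97 down [ 8.e-04 -4.e-04 -1.e+00] F [-0.3  0.2  0.5] w 55.3 q7 [ 0.47  0.47 -0.04  1.96  0.02  0.71  0.98]
72.6
centre [ 451.7 -279.7] rad 18.6 rmax 29.7 tab yaw -58.0
shift cm tool x,y,z [-0.44  7.53 -0.03]
```

View pics/w3.png

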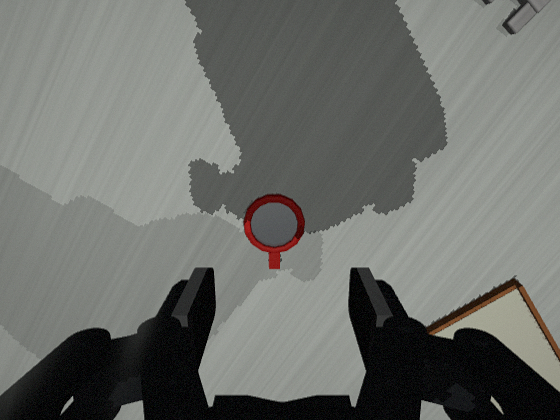

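Run:
```python
from h import *
p,R,s=pose(); f=grab('wrist')
for d in (60,64,66,68,70,73):
    print(d,[proj(f,p+R@np.array([x,d,z])).round(0).tolist() for x in (-27.6,27.6) for z in (11,-11)])
```

```text
60 [[[209.0, 272.0]], [[212.0, 322.0]], [[353.0, 272.0]], [[350.0, 322.0]]]
64 [[[210.0, 267.0]], [[213.0, 316.0]], [[351.0, 267.0]], [[348.0, 316.0]]]
66 [[[211.0, 265.0]], [[214.0, 313.0]], [[350.0, 265.0]], [[347.0, 313.0]]]
68 [[[212.0, 263.0]], [[215.0, 311.0]], [[349.0, 263.0]], [[346.0, 311.0]]]
70 [[[213.0, 261.0]], [[216.0, 308.0]], [[348.0, 261.0]], [[346.0, 308.0]]]
73 [[[214.0, 258.0]], [[217.0, 304.0]], [[347.0, 258.0]], [[345.0, 304.0]]]
```

Request:
servo_tool([
  {"tx": -0.4,"ty": 1,"tz": 0,"ax": 0,"ay": 0,"az": 0,"jaw": 0.2},
  {"tx": 0,"ty": 1.5,"tz": 0,"ax": 0,"ay": 0,"az": 0,"jaw": 0.2},
  {"tx": 0,"ty": 1.5,"tz": 0,"ax": 0,"ay": 0,"az": 0,"jaw": 0.2},
  {"tx": 0,"ty": 1.5,"tz": 0,"ax": 0,"ay": 0,"az": 0,"jaw": 0.2},
  {"tx": 0,"ty": 1,"tz": 0,"ax": 0,"ay": 0,"az": 0,"jaw": 0.2},
  {"tx": 0,"ty": 0.5,"tz": 0,"ax": 0,"ay": 0,"az": 0,"jaw": 0.2},
  {"tx": 0,"ty": 0,"tz": 0,"ax": 0,"ay": 0,"az": 0,"jaw": 0.2},
  {"tx": 0,"ty": 0,"tz": 0,"ax": 0,"ay": 0,"az": 0,"jaw": 0.2},
  {"tx": 0,"ty": 0,"tz": 0,"ax": 0,"ay": 0,"az": 0,"jaw": 0.2},
  {"tx": 0,"ty": 0,"tz": 0,"ax": 0,"ay": 0,"az": 0,"jaw": 0.2},
])

```text
clock: 4.25
position: [451.7, -279.2, 81.2]
tool_rot: [-0.68, 0.68, 0.195, -0.195]
ft_force: [0.4, 0.6, -0.1]
grip_width: 51.1
```

Run:
```python
from h import *
st(); f=grab('wrist','w4.png'); st(); m=big(mask(f,*RED)); c=lensfit(f,m,5)
togo([c[0],c[1],70]);f=grab('side'); cv2.imwrite('pics/s4.png',cv2.resize(cv2.cvtColor(np.asarray(f['pixels']),cv2.COLOR_RGB2BGR)[240:330,250:370],None,fx=6,fy=6))
```

```text
t 4.25 p [ 451.7 -279.2   81.2] yaw x 32.0 down [ 5.e-04 -3.e-04 -1.e+00] F [ 0.4  0.6 -0.1] w 51.1 q7 [ 0.48  0.58 -0.03  2.01  0.03  0.55  0.98]
t 4.3 p [ 451.7 -279.2   81.2] yaw x 31.99 down [ 5.e-04 -2.e-04 -1.e+00] F [-1.1  0.2  0.7] w 51.4 q7 [ 0.48  0.58 -0.03  2.01  0.03  0.55  0.98]
centre [ 451.4 -279.4] rad 18.8 rmax 29.7 tab yaw -58.0
shift cm tool x,y,z [-0.04  1.12  0.  ]
```

View pics/w4.png

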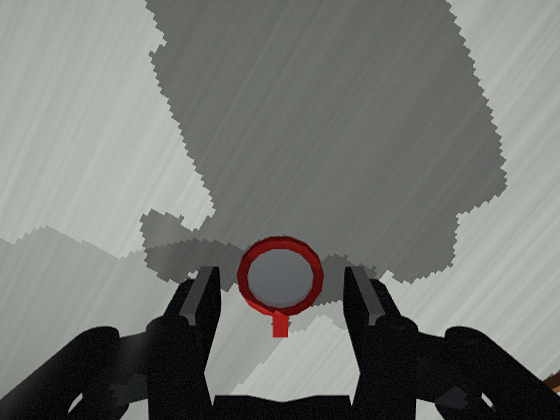

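Aligned within 0.5 mm. Lower 11 mm and close.

Request:
servo_tool([
  {"tx": 0,"ty": 0.7,"tz": 0,"ax": 0,"ay": 0,"az": 0,"jaw": 0.2},
  {"tx": 0,"ty": 0.4,"tz": 0,"ax": 0,"ay": 0,"az": 0,"jaw": 0.2},
  {"tx": 0,"ty": 0,"tz": 0,"ax": 0,"ay": 0,"az": 0,"jaw": 0.1},
  {"tx": 0,"ty": 0,"tz": 0,"ax": 0,"ay": 0,"az": 0,"jaw": 0},
  {"tx": 0,"ty": 0,"tz": 0,"ax": 0,"ay": 0,"az": 0,"jaw": -0.3},
  {"tx": 0,"ty": 0,"tz": 0,"ax": 0,"ay": 0,"az": 0,"jaw": -1},
  {"tx": 0,"ty": 0,"tz": 0,"ax": 0,"ay": 0,"az": 0,"jaw": -1},
  {"tx": 0,"ty": 0,"tz": 0,"ax": 0,"ay": 0,"az": 0,"jaw": -1},
  {"tx": 0,"ty": 0,"tz": 0,"ax": 0,"ay": 0,"az": 0,"jaw": -1},
  {"tx": 0,"ty": 0,"tz": 0,"ax": 0,"ay": 0,"az": 0,"jaw": -1},
])

```text
clock: 5.6
position: [453.3, -280.1, 71.9]
tool_rot: [-0.679, 0.681, 0.196, -0.194]
ft_force: [-2.2, 0.4, 25.8]
grip_width: 34.2
```

Run:
```python
from h import *
st(); f=grab('wrist','w5.png'); m=big(mask(f,*RED)); c=lensfit(f,m,5)
p,R,s=pose(); print(-R.T@ (p-[432,274,210])/10, R.T@(np.array([432,274,p[2]])-p)/10)
```

```text
t 5.6 p [ 453.3 -280.1   71.9] yaw x 31.98 down [ 0.004  -0.0022 -1.    ] F [-2.2  0.4 25.8] w 34.2 q7 [ 0.48  0.6  -0.03  2.01  0.04  0.53  0.98]
centre [ 453.1 -278.9] rad 18.6 rmax 30.0 tab yaw -58.0
[ 27.57911345 -13.93787632  48.06615786] [27.54877674 -0.12757176 48.12013826]
```

View pics/w5.png

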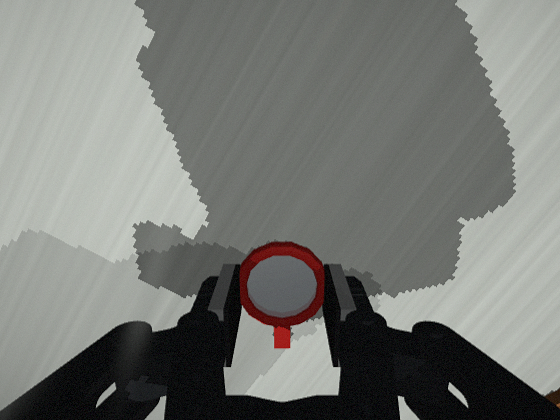

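The fingertips touch the bench with 26 N. Lift and check the hold.

Request:
servo_tool([
  {"tx": 0,"ty": -0.2,"tz": 0,"ax": 0,"ay": 0,"az": 0,"jaw": -1},
  {"tx": 0,"ty": -0.3,"tz": 0,"ax": 0,"ay": 0,"az": 0,"jaw": -1},
  {"tx": 0,"ty": -1,"tz": 0,"ax": 0,"ay": 0,"az": 0,"jaw": -1},
  {"tx": 0,"ty": -2,"tz": 0,"ax": 0,"ay": 0,"az": 0,"jaw": -1},
  {"tx": 0,"ty": -2.5,"tz": 0,"ax": 0,"ay": 0,"az": 0,"jaw": -1},
  {"tx": 0,"ty": -2.5,"tz": 0,"ax": 0,"ay": 0,"az": 0,"jaw": -1},
  {"tx": 0,"ty": -2.5,"tz": 0,"ax": 0,"ay": 0,"az": 0,"jaw": -1},
  {"tx": 0,"ty": -1.5,"tz": 0,"ax": 0,"ay": 0,"az": 0,"jaw": -1},
  {"tx": 0,"ty": -0.5,"tz": 0,"ax": 0,"ay": 0,"az": 0,"jaw": -1},
  {"tx": 0,"ty": 0,"tz": 0,"ax": 0,"ay": 0,"az": 0,"jaw": -1},
])

```text
clock: 6.9
position: [451.5, -279.0, 199.6]
tool_rot: [0.68, -0.68, -0.195, 0.195]
ft_force: [-0.4, 0.2, -1.0]
grip_width: 33.9
```

Run:
```python
from h import *
st(); f=grab('wrist','w6.png')
p,R,s=pose(); print( R.T@(np.array([432,274,p[2]])-p)/10)
f=grab('side'); cv2.imwrite('pics/s6.png',cv2.resize(cv2.cvtColor(np.asarray(f['pixels']),cv2.COLOR_RGB2BGR)[210:330,230:390],None,fx=5,fy=5))
```

```text
t 6.9 p [ 451.5 -279.   199.6] yaw x 32.0 down [-3.e-04  1.e-04 -1.e+00] F [-0.4  0.2 -1. ] w 33.9 q7 [ 0.48  0.4  -0.04  1.92  0.02  0.82  0.99]
[2.76628368e+01 2.71001105e-02 4.79177966e+01]
```

View pics/w6.png

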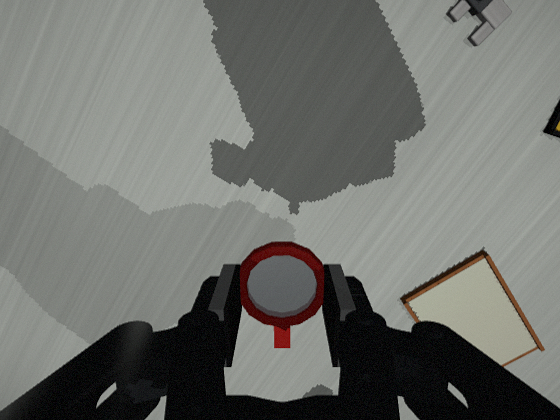

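View pics/s6.png

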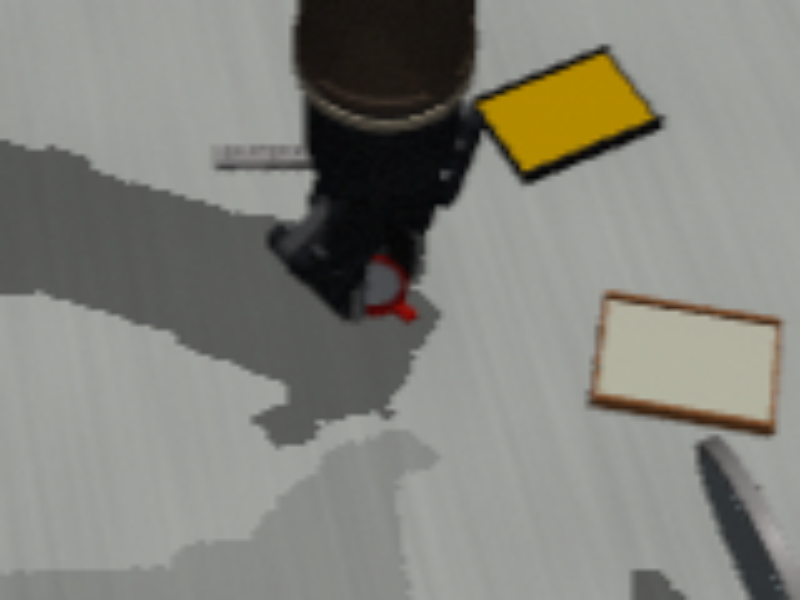

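Lens held (wrist (282,290), rim between the pads). Carry to the red tray.

Request:
servo_tool([
  {"tx": 1.15,"ty": 0,"tz": 2,"ax": 0,"ay": 0,"az": 0,"jaw": -1},
  {"tx": 2.3,"ty": 0,"tz": 4,"ax": 0,"ay": 0,"az": 0,"jaw": -1},
  {"tx": 2.3,"ty": 0,"tz": 4,"ax": 0,"ay": 0,"az": 0,"jaw": -1},
  {"tx": 2.3,"ty": 0,"tz": 4,"ax": 0,"ay": 0,"az": 0,"jaw": -1},
  {"tx": 2.3,"ty": 0,"tz": 4,"ax": 0,"ay": 0,"az": 0,"jaw": -1},
  {"tx": 2.3,"ty": 0,"tz": 4,"ax": 0,"ay": 0,"az": 0,"jaw": -1},
  {"tx": 2.3,"ty": 0,"tz": 4,"ax": 0,"ay": 0,"az": 0,"jaw": -1},
  {"tx": 2.3,"ty": 0,"tz": 4,"ax": 0,"ay": 0,"az": 0,"jaw": -1},
  {"tx": 2.3,"ty": 0,"tz": 4,"ax": 0,"ay": 0,"az": 0,"jaw": -1},
  {"tx": 2.3,"ty": 0,"tz": 4,"ax": 0,"ay": 0,"az": 0,"jaw": -1},
])

```text
clock: 8.25
position: [435.1, 160.2, 199.3]
tool_rot: [-0.68, 0.68, 0.194, -0.195]
ft_force: [1.8, 0.2, -0.3]
grip_width: 34.1
```

Request:
servo_tool([
  {"tx": 2.3,"ty": 0,"tz": 4,"ax": 0,"ay": 0,"az": 0,"jaw": -1},
  {"tx": 2.3,"ty": 0,"tz": 4,"ax": 0,"ay": 0,"az": 0,"jaw": -1},
  {"tx": 1.2,"ty": 0,"tz": 2,"ax": 0,"ay": 0,"az": 0,"jaw": -1},
  {"tx": 0,"ty": 0,"tz": 0,"ax": 0,"ay": 0,"az": 0,"jaw": -1},
  {"tx": 0,"ty": 1,"tz": 0,"ax": 0,"ay": 0,"az": 0,"jaw": -1},
  {"tx": 0,"ty": 1.5,"tz": 0,"ax": 0,"ay": 0,"az": 0,"jaw": -1},
  {"tx": 0,"ty": 1.5,"tz": 0,"ax": 0,"ay": 0,"az": 0,"jaw": -1},
  {"tx": 0,"ty": 1,"tz": 0,"ax": 0,"ay": 0,"az": 0,"jaw": -1},
  {"tx": 0,"ty": 0,"tz": 0,"ax": 0,"ay": 0,"az": 0,"jaw": -1},
  {"tx": 0,"ty": 0,"tz": 0,"ax": 0,"ay": 0,"az": 0,"jaw": -1},
])

```text
clock: 9.5
position: [431.9, 274.6, 150.1]
tool_rot: [0.68, -0.68, -0.195, 0.195]
ft_force: [-0.4, -0.6, -0.6]
grip_width: 34.0
```

Run:
```python
from h import *
st(); f=grab('wrist','w7.png')
p,R,s=pose(); print( R.T@(np.array([432,274,p[2]])-p)/10)
```

```text
t 9.5 p [431.9 274.6 150.1] yaw x 32.0 down [ 3.e-04  2.e-04 -1.e+00] F [-0.4 -0.6 -0.6] w 34.0 q7 [-0.51  0.46 -0.21  2.    0.14  0.7  -0.25]
[-3.46226037e-02 -2.85923772e-05 -5.67119246e-02]
```

View pics/w7.png

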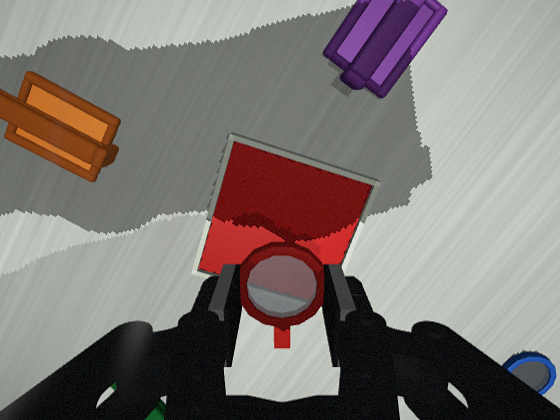

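Run:
```python
from h import *
f=grab('wrist')
P=ray(f,[(231,134),(380,181),(195,272)],10)[:,:2]; print(P.round(1), np.linalg.norm(P[0]-P[1]),np.linalg.norm(P[0]-P[2])); c=(P[1]+P[2])/2; print(c)
# floor mask corners
m=mask(f,((0,150,40),(10,255,255)),((170,150,40),(180,255,255)))
togo([c[0],c[1],80])
```

```text
[[379.8 306.5]
 [465.3 328.7]
 [402.6 221.5]] 88.3675289121961 87.934832678734
[433.94817064 275.09943213]
shift cm tool x,y,z [ 0.18  7.04 -0.07]
```

Request:
servo_tool([
  {"tx": 0.2,"ty": 1,"tz": -0.1,"ax": 0,"ay": 0,"az": 0,"jaw": -1},
  {"tx": 0,"ty": 1.5,"tz": 0,"ax": 0,"ay": 0,"az": 0,"jaw": -1},
  {"tx": 0,"ty": 1.5,"tz": 0,"ax": 0,"ay": 0,"az": 0,"jaw": -1},
  {"tx": 0,"ty": 1.2,"tz": 0,"ax": 0,"ay": 0,"az": 0,"jaw": -1},
  {"tx": 0,"ty": 0.8,"tz": 0,"ax": 0,"ay": 0,"az": 0,"jaw": -1},
  {"tx": 0,"ty": 0.5,"tz": 0,"ax": 0,"ay": 0,"az": 0,"jaw": -1},
  {"tx": 0,"ty": 0.3,"tz": 0,"ax": 0,"ay": 0,"az": 0,"jaw": -1},
  {"tx": 0,"ty": 0,"tz": 0,"ax": 0,"ay": 0,"az": 0,"jaw": -1},
  {"tx": 0,"ty": 0,"tz": 0,"ax": 0,"ay": 0,"az": 0,"jaw": -1},
  {"tx": 0,"ty": 0,"tz": 0,"ax": 0,"ay": 0,"az": 0,"jaw": -1},
])

```text
clock: 10.85
position: [434.2, 274.8, 82.2]
tool_rot: [0.68, -0.68, -0.195, 0.195]
ft_force: [-0.1, -0.2, 0.0]
grip_width: 34.0
```

Request:
servo_tool([
  {"tx": 0,"ty": 0.2,"tz": 0,"ax": 0,"ay": 0,"az": 0,"jaw": -1},
  {"tx": 0,"ty": 0.1,"tz": 0,"ax": 0,"ay": 0,"az": 0,"jaw": -1},
  {"tx": 0,"ty": 0.1,"tz": 0,"ax": 0,"ay": 0,"az": 0,"jaw": -1},
  {"tx": 0,"ty": 0,"tz": 0,"ax": 0,"ay": 0,"az": 0,"jaw": -1},
  {"tx": 0,"ty": 0,"tz": 0,"ax": 0,"ay": 0,"az": 0,"jaw": -1},
  {"tx": 0,"ty": 0,"tz": 0,"ax": 0,"ay": 0,"az": 0,"jaw": -1},
  {"tx": 0,"ty": 0,"tz": 0,"ax": 0,"ay": 0,"az": 0,"jaw": -1},
  {"tx": 0,"ty": 0,"tz": 0,"ax": 0,"ay": 0,"az": 0,"jaw": -1},
  {"tx": 0,"ty": 0,"tz": 0,"ax": 0,"ay": 0,"az": 0,"jaw": -1},
  {"tx": 0,"ty": 0,"tz": 0,"ax": 0,"ay": 0,"az": 0,"jaw": -1},
])

```text
clock: 12.1
position: [434.0, 274.6, 78.1]
tool_rot: [-0.68, 0.68, 0.195, -0.195]
ft_force: [-0.8, -1.3, 5.5]
grip_width: 34.0
```

Light contact (5.5 N). Open gently, then lift.

Request:
servo_tool([
  {"tx": 0,"ty": 0,"tz": 0,"ax": 0,"ay": 0,"az": 0,"jaw": -0.15},
  {"tx": 0,"ty": 0,"tz": 0,"ax": 0,"ay": 0,"az": 0,"jaw": 0},
  {"tx": 0,"ty": 0,"tz": 0,"ax": 0,"ay": 0,"az": 0,"jaw": 0.1},
  {"tx": 0,"ty": 0,"tz": 0,"ax": 0,"ay": 0,"az": 0,"jaw": 0.15},
  {"tx": 0,"ty": 0,"tz": 0,"ax": 0,"ay": 0,"az": 0,"jaw": 0.15},
  {"tx": 0,"ty": 0,"tz": 0,"ax": 0,"ay": 0,"az": 0,"jaw": 0.15},
  {"tx": 0,"ty": -0.5,"tz": 0,"ax": 0,"ay": 0,"az": 0,"jaw": 0.15},
  {"tx": 0,"ty": -2,"tz": 0,"ax": 0,"ay": 0,"az": 0,"jaw": 0.15},
  {"tx": 0,"ty": -4,"tz": 0,"ax": 0,"ay": 0,"az": 0,"jaw": 0.3},
  {"tx": 0,"ty": -3.5,"tz": 0,"ax": 0,"ay": 0,"az": 0,"jaw": 0.3},
])

```text
clock: 13.35
position: [433.9, 274.7, 179.4]
tool_rot: [0.68, -0.68, -0.195, 0.195]
ft_force: [0.7, 0.4, -0.2]
grip_width: 55.7
```

Run:
```python
from h import *
st(); f=grab('wrist','w8.png')
p,R,s=pose(); print( R.T@(np.array([645,266,p[2]])-p)/10)
```

```text
t 13.35 p [433.9 274.7 179.4] yaw x 32.0 down [ 2.e-04  2.e-04 -1.e+00] F [ 0.7  0.4 -0.2] w 55.7 q7 [-0.5   0.42 -0.22  1.97  0.13  0.77 -0.23]
[ 17.25190481   0.09845856 -11.94554504]
```

View pics/w8.png

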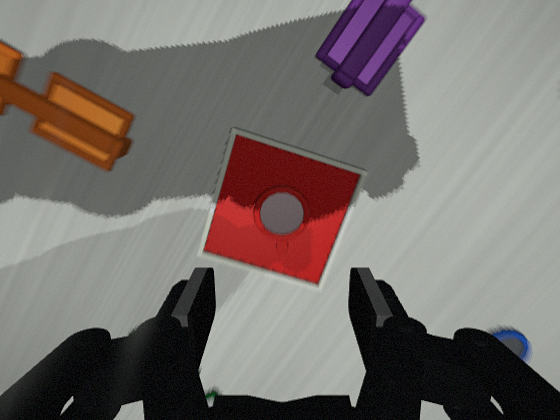

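Red lens is centred in its tray (281,213). Now over to the blue lens.

Request:
servo_tool([
  {"tx": 1.7,"ty": -1,"tz": -1.2,"ax": 0,"ay": 0,"az": 0,"jaw": 0.3},
  {"tx": 3.4,"ty": -2,"tz": -2.4,"ax": 0,"ay": 0,"az": 0,"jaw": 0.3},
  {"tx": 3.4,"ty": -1,"tz": -2.4,"ax": 0,"ay": 0,"az": 0,"jaw": 0.3},
  {"tx": 3.4,"ty": 0,"tz": -2.4,"ax": 0,"ay": 0,"az": 0,"jaw": 0.3},
  {"tx": 3.4,"ty": 0,"tz": -2.4,"ax": 0,"ay": 0,"az": 0,"jaw": 0.3},
  {"tx": 1.9,"ty": 0,"tz": -1.1,"ax": 0,"ay": 0,"az": 0,"jaw": 0.3},
  {"tx": 0,"ty": 0,"tz": 0,"ax": 0,"ay": 0,"az": 0,"jaw": 0.3},
  {"tx": 0,"ty": 0,"tz": 0,"ax": 0,"ay": 0,"az": 0,"jaw": 0.3},
  {"tx": 0,"ty": 0,"tz": 0,"ax": 0,"ay": 0,"az": 0,"jaw": 0.3},
  {"tx": 0,"ty": 0,"tz": 0,"ax": 0,"ay": 0,"az": 0,"jaw": 0.3},
])

```text
clock: 14.65
position: [642.3, 265.1, 218.2]
tool_rot: [0.68, -0.68, -0.195, 0.195]
ft_force: [0.3, -0.1, 0.5]
grip_width: 55.2
```

Run:
```python
from h import *
st(); f=grab('wrist','w9.png'); mm=mask(f,*BLUE)
n,l,s,c=cv2.connectedComponentsWithStats(mm); print([(s[i,4],c[i].round()) for i in range(1,n) if s[i,4]>100])
```

```text
t 14.65 p [642.3 265.1 218.2] yaw x 32.03 down [ 0.e+00  1.e-04 -1.e+00] F [ 0.3 -0.1  0.5] w 55.2 q7 [-0.36  0.63 -0.17  1.47  0.12  1.06 -0.  ]
[(np.int32(842), array([281., 191.])), (np.int32(363), array([134., 323.])), (np.int32(452), array([208., 360.]))]
```

View pics/w9.png

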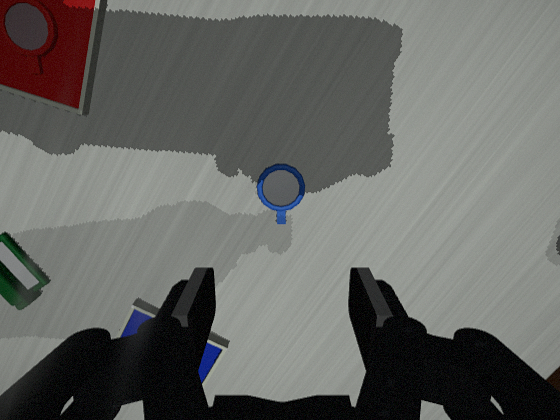

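Run:
```python
from h import *
f=grab('wrist'); m=big(mask(f,*BLUE)); c=lensfit(f,m,5); togo([*c,80],32)
```

```text
centre [638.7 270. ] rad 18.4 rmax 29.3 tab yaw -57.5
shift cm tool x,y,z [-0.06 13.82  0.63]
ay deg 0.0
```

The yaw already matches. Descend over the blue lens.

Request:
servo_tool([
  {"tx": 0,"ty": 1,"tz": 0.6,"ax": 0,"ay": 0,"az": 0,"jaw": 0.2},
  {"tx": 0,"ty": 2.5,"tz": 0,"ax": 0,"ay": 0,"az": 0,"jaw": 0.2},
  {"tx": 0,"ty": 3,"tz": 0,"ax": 0,"ay": 0,"az": 0,"jaw": 0.2},
  {"tx": 0,"ty": 3,"tz": 0,"ax": 0,"ay": 0,"az": 0,"jaw": 0.2},
  {"tx": 0,"ty": 2.3,"tz": 0,"ax": 0,"ay": 0,"az": 0,"jaw": 0.2},
  {"tx": 0,"ty": 1.2,"tz": 0,"ax": 0,"ay": 0,"az": 0,"jaw": 0.2},
  {"tx": 0,"ty": 0.5,"tz": 0,"ax": 0,"ay": 0,"az": 0,"jaw": 0.2},
  {"tx": 0,"ty": 0,"tz": 0,"ax": 0,"ay": 0,"az": 0,"jaw": 0.2},
  {"tx": 0,"ty": 0,"tz": 0,"ax": 0,"ay": 0,"az": 0,"jaw": 0.2},
  {"tx": 0,"ty": 0,"tz": 0,"ax": 0,"ay": 0,"az": 0,"jaw": 0.2},
])

```text
clock: 16.0
position: [640.1, 270.1, 83.7]
tool_rot: [0.68, -0.68, -0.195, 0.194]
ft_force: [-1.0, -0.3, -0.4]
grip_width: 51.6
```

Run:
```python
from h import *
st(); f=grab('wrist'); m=big(mask(f,*BLUE)); c=lensfit(f,m,5); togo([*c,73],32)
```

```text
t 16.0 p [640.1 270.1  83.7] yaw x 31.99 down [ 1.2e-03  6.0e-04 -1.0e+00] F [-1.  -0.3 -0.4] w 51.6 q7 [-0.38  0.77 -0.16  1.57  0.15  0.81 -0.04]
centre [638.4 270.5] rad 18.8 rmax 30.0 tab yaw -57.6
shift cm tool x,y,z [-0.11  1.06  0.12]
ay deg -0.0
```

Request:
servo_tool([
  {"tx": -0.1,"ty": 0.5,"tz": 0.1,"ax": 0,"ay": 0,"az": 0,"jaw": 0.2},
  {"tx": 0,"ty": 0.4,"tz": 0,"ax": 0,"ay": 0,"az": 0,"jaw": 0.2},
  {"tx": 0,"ty": 0.15,"tz": 0,"ax": 0,"ay": 0,"az": 0,"jaw": 0.1},
  {"tx": 0,"ty": 0,"tz": 0,"ax": 0,"ay": 0,"az": 0,"jaw": 0},
  {"tx": 0,"ty": 0,"tz": 0,"ax": 0,"ay": 0,"az": 0,"jaw": -0.3},
  {"tx": 0,"ty": 0,"tz": 0,"ax": 0,"ay": 0,"az": 0,"jaw": -1},
  {"tx": 0,"ty": 0,"tz": 0,"ax": 0,"ay": 0,"az": 0,"jaw": -1},
  {"tx": 0,"ty": 0,"tz": 0,"ax": 0,"ay": 0,"az": 0,"jaw": -1},
  {"tx": 0,"ty": 0,"tz": 0,"ax": 0,"ay": 0,"az": 0,"jaw": -1},
  {"tx": 0,"ty": 0,"tz": 0,"ax": 0,"ay": 0,"az": 0,"jaw": -1},
])

```text
clock: 17.3
position: [638.6, 270.4, 72.8]
tool_rot: [0.68, -0.68, -0.195, 0.195]
ft_force: [0.3, 0.3, 5.5]
grip_width: 34.2
```

Run:
```python
from h import *
st(); f=grab('wrist'); m=big(mask(f,*BLUE)); c=lensfit(f,m,5)
p,R,s=pose(); print(R.T@(np.array([632.3,77,p[2]])-p)/10)
```

```text
t 17.3 p [638.6 270.4  72.8] yaw x 31.99 down [ 6.e-04  3.e-04 -1.e+00] F [0.3 0.3 5.5] w 34.2 q7 [-0.38  0.78 -0.15  1.58  0.15  0.79 -0.04]
centre [638.7 270.8] rad 18.6 rmax 29.9 tab yaw -57.9
[-1.07839737e+01 -6.93854588e-03 -1.60686055e+01]
```

Lift, then go over the blue tray.

Request:
servo_tool([
  {"tx": 0,"ty": -0.5,"tz": 0,"ax": 0,"ay": 0,"az": 0,"jaw": -1},
  {"tx": 0,"ty": -2,"tz": 0,"ax": 0,"ay": 0,"az": 0,"jaw": -1},
  {"tx": 0,"ty": -3,"tz": 0,"ax": 0,"ay": 0,"az": 0,"jaw": -1},
  {"tx": -1.1,"ty": -2.5,"tz": -1.6,"ax": 0,"ay": 0,"az": 0,"jaw": -1},
  {"tx": -2.2,"ty": -1,"tz": -3.2,"ax": 0,"ay": 0,"az": 0,"jaw": -1},
  {"tx": -2.2,"ty": 0,"tz": -3.2,"ax": 0,"ay": 0,"az": 0,"jaw": -1},
  {"tx": -2.2,"ty": 0,"tz": -3.2,"ax": 0,"ay": 0,"az": 0,"jaw": -1},
  {"tx": -2.0,"ty": 0,"tz": -3.2,"ax": 0,"ay": 0,"az": 0,"jaw": -1},
  {"tx": -1.1,"ty": 0,"tz": -1.7,"ax": 0,"ay": 0,"az": 0,"jaw": -1},
  {"tx": 0,"ty": 0,"tz": 0,"ax": 0,"ay": 0,"az": 0,"jaw": -1},
])

```text
clock: 18.6
position: [632.4, 75.1, 163.1]
tool_rot: [-0.68, 0.68, 0.194, -0.194]
ft_force: [-0.2, 0.5, -0.3]
grip_width: 34.1
```

Run:
```python
from h import *
st(); f=grab('wrist','w10.png')
togo([632.3,77,84])
```

```text
t 18.6 p [632.4  75.1 163.1] yaw x 31.85 down [ 7.e-04 -3.e-04 -1.e+00] F [-0.2  0.5 -0.3] w 34.1 q7 [-0.09  0.6  -0.17  1.68  0.13  0.87  0.24]
shift cm tool x,y,z [-0.01  7.89 -0.03]
```

View pics/w10.png

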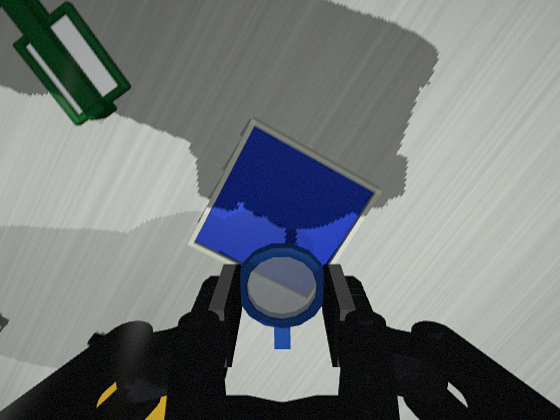

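Run:
```python
from h import *
st(); f=grab('wrist','w11.png')
im=cv2.imread('pics/w10.png'); im2=cv2.imread('pics/w11.png'); print(np.abs(im.astype(int)-im2).mean())
cv2.imwrite('pics/w11c.png',cv2.resize(im2[100:270,170:400],None,fx=3.4,fy=3.4))
P=ray(f,[(252,119),(381,189),(190,244)],10)[:,:2]; print(P.round(1), np.linalg.norm(P[0]-P[1]),np.linalg.norm(P[0]-P[2])); c=(P[1]+P[2])/2; print(c)
togo([c[0],c[1],84])
```

```text
t 18.65 p [632.2  77.2 162.9] yaw x 31.98 down [ 6.e-04  9.e-04 -1.e+00] F [0.6 0.9 0.4] w 34.2 q7 [-0.09  0.6  -0.18  1.68  0.13  0.87  0.24]
4.554172335600907
[[585.3 121. ]
 [673.5 127. ]
 [591.4  33. ]] 88.34747480425867 88.2647002179156
[632.42201529  79.95896622]
shift cm tool x,y,z [0.1  7.88 0.1 ]
```

View pics/w11c.png

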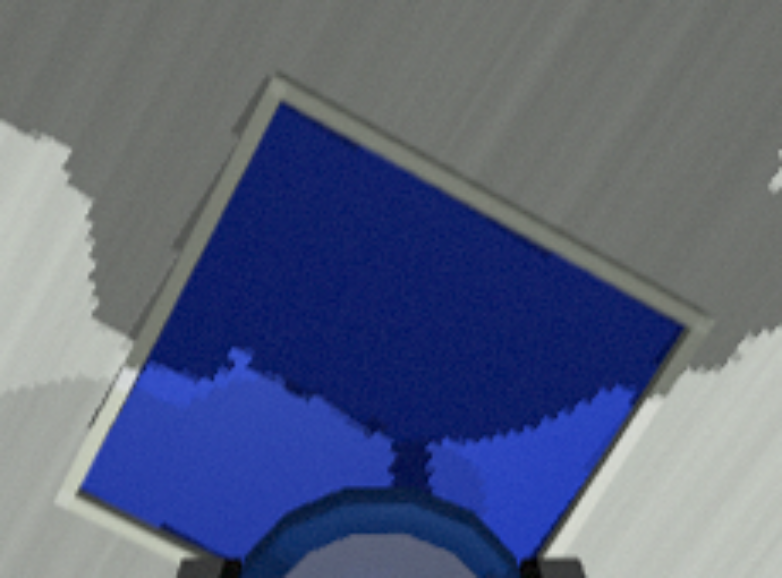

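Request:
servo_tool([
  {"tx": 0.1,"ty": 1,"tz": 0,"ax": 0,"ay": 0,"az": 0,"jaw": -1},
  {"tx": 0,"ty": 1.5,"tz": 0,"ax": 0,"ay": 0,"az": 0,"jaw": -1},
  {"tx": 0,"ty": 2,"tz": 0,"ax": 0,"ay": 0,"az": 0,"jaw": -1},
  {"tx": 0,"ty": 1.5,"tz": 0,"ax": 0,"ay": 0,"az": 0,"jaw": -1},
  {"tx": 0,"ty": 1.2,"tz": 0,"ax": 0,"ay": 0,"az": 0,"jaw": -1},
  {"tx": 0,"ty": 0.6,"tz": 0,"ax": 0,"ay": 0,"az": 0,"jaw": -1},
  {"tx": 0,"ty": 0.2,"tz": 0,"ax": 0,"ay": 0,"az": 0,"jaw": -1},
  {"tx": 0,"ty": 0,"tz": 0,"ax": 0,"ay": 0,"az": 0,"jaw": -1},
  {"tx": 0,"ty": 0,"tz": 0,"ax": 0,"ay": 0,"az": 0,"jaw": -1},
  {"tx": 0,"ty": 0,"tz": 0,"ax": 0,"ay": 0,"az": 0,"jaw": -1},
])

```text
clock: 19.95
position: [633.1, 77.0, 82.8]
tool_rot: [-0.68, 0.68, 0.195, -0.195]
ft_force: [-0.2, -0.6, -0.6]
grip_width: 33.7
```

Request:
servo_tool([
  {"tx": 0,"ty": 0.2,"tz": 0.1,"ax": 0,"ay": 0,"az": 0,"jaw": -1},
  {"tx": 0,"ty": 0.1,"tz": 0,"ax": 0,"ay": 0,"az": 0,"jaw": -1},
  {"tx": 0,"ty": 0.1,"tz": 0,"ax": 0,"ay": 0,"az": 0,"jaw": -1},
  {"tx": 0,"ty": 0,"tz": 0,"ax": 0,"ay": 0,"az": 0,"jaw": -1},
  {"tx": 0,"ty": 0,"tz": 0,"ax": 0,"ay": 0,"az": 0,"jaw": -1},
  {"tx": 0,"ty": 0,"tz": 0,"ax": 0,"ay": 0,"az": 0,"jaw": -1},
  {"tx": 0,"ty": 0,"tz": 0,"ax": 0,"ay": 0,"az": 0,"jaw": -1},
  {"tx": 0,"ty": 0,"tz": 0,"ax": 0,"ay": 0,"az": 0,"jaw": -1},
  {"tx": 0,"ty": 0,"tz": 0,"ax": 0,"ay": 0,"az": 0,"jaw": -1},
  {"tx": 0,"ty": 0,"tz": 0,"ax": 0,"ay": 0,"az": 0,"jaw": -1},
])

```text
clock: 21.2
position: [632.3, 78.0, 78.8]
tool_rot: [-0.68, 0.68, 0.195, -0.195]
ft_force: [-2.0, -0.2, 4.2]
grip_width: 33.6
```

Light contact (4 N). Release and lift.

Request:
servo_tool([
  {"tx": 0,"ty": 0,"tz": 0,"ax": 0,"ay": 0,"az": 0,"jaw": -0.15},
  {"tx": 0,"ty": 0,"tz": 0,"ax": 0,"ay": 0,"az": 0,"jaw": 0},
  {"tx": 0,"ty": 0,"tz": 0,"ax": 0,"ay": 0,"az": 0,"jaw": 0.1},
  {"tx": 0,"ty": 0,"tz": 0,"ax": 0,"ay": 0,"az": 0,"jaw": 0.15},
  {"tx": 0,"ty": 0,"tz": 0,"ax": 0,"ay": 0,"az": 0,"jaw": 0.15},
  {"tx": 0,"ty": 0,"tz": 0,"ax": 0,"ay": 0,"az": 0,"jaw": 0.15},
  {"tx": 0,"ty": -0.5,"tz": 0,"ax": 0,"ay": 0,"az": 0,"jaw": 0.15},
  {"tx": 0,"ty": -2,"tz": 0,"ax": 0,"ay": 0,"az": 0,"jaw": 0.15},
  {"tx": 0,"ty": -4,"tz": 0,"ax": 0,"ay": 0,"az": 0,"jaw": 0.1},
  {"tx": 0,"ty": -5,"tz": 0,"ax": 0,"ay": 0,"az": 0,"jaw": 0.1},
])

```text
clock: 22.45
position: [632.0, 77.9, 195.4]
tool_rot: [0.68, -0.68, -0.195, 0.195]
ft_force: [0.5, -0.1, -0.4]
grip_width: 47.1
```

Run:
```python
from h import *
st(); f=grab('wrist','w12.png')
g=grab('side'); print(ray(g,[(274,242),(308,241)],6)[:,:2].round(0))
p,R,s=pose(); print(R.T@(np.array([490,-111,p[2]])-p)/10)
```

```text
t 22.45 p [632.   77.9 195.4] yaw x 32.0 down [-6.e-04  0.e+00 -1.e+00] F [ 0.5 -0.1 -0.4] w 47.1 q7 [-0.09  0.56 -0.18  1.65  0.12  0.94  0.25]
[[ 402.  -89.]
 [ 505. -107.]]
[-22.38045071  -0.19669499  -8.38375588]
```

View pics/w12.png

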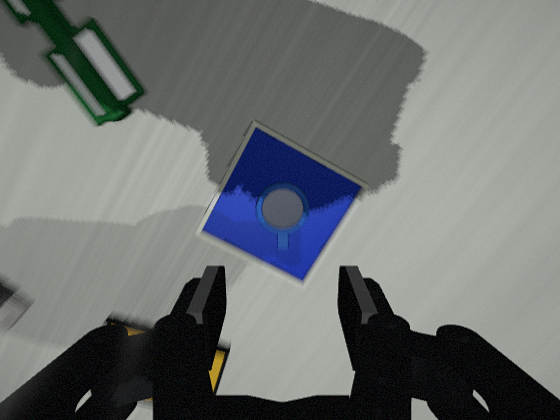

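Blue lens is centred (281,208). Next, the caliper.

Request:
servo_tool([
  {"tx": -2.4,"ty": 0,"tz": -0.5,"ax": 0,"ay": 0,"az": 0,"jaw": 0},
  {"tx": -4.9,"ty": 0,"tz": -1.1,"ax": 0,"ay": 0,"az": 0,"jaw": 0},
  {"tx": -4.9,"ty": 0,"tz": -1.1,"ax": 0,"ay": 0,"az": 0,"jaw": 0},
  {"tx": -4.9,"ty": 0,"tz": -1.1,"ax": 0,"ay": 0,"az": 0,"jaw": 0},
  {"tx": -4.7,"ty": 0,"tz": -1.1,"ax": 0,"ay": 0,"az": 0,"jaw": 0},
  {"tx": -2.4,"ty": 0,"tz": -0.6,"ax": 0,"ay": -9.6,"az": 0,"jaw": 0},
  {"tx": 0,"ty": 0,"tz": 0,"ax": 0,"ay": -9.6,"az": 0,"jaw": 0},
  {"tx": 0,"ty": 0,"tz": 0,"ax": 0,"ay": -9.6,"az": 0,"jaw": 0},
  {"tx": 0,"ty": 0,"tz": 0,"ax": 0,"ay": -9.6,"az": 0,"jaw": 0},
  {"tx": 0,"ty": 0,"tz": 0,"ax": 0,"ay": -9.6,"az": 0,"jaw": 0},
])

```text
clock: 23.8
position: [456.5, -97.1, 194.5]
tool_rot: [-0.54, 0.541, 0.456, -0.456]
ft_force: [-0.5, 0.1, 0.9]
grip_width: 42.8
```

Request:
servo_tool([
  {"tx": 0,"ty": 0,"tz": 0,"ax": 0,"ay": 0,"az": 0,"jaw": -0.1},
  {"tx": 0,"ty": 0.5,"tz": 0,"ax": 0,"ay": 0,"az": 0,"jaw": -0.1},
  {"tx": 0,"ty": 1,"tz": 0,"ax": 0,"ay": 0,"az": 0,"jaw": -0.1},
  {"tx": 0,"ty": 1,"tz": 0,"ax": 0,"ay": 0,"az": 0,"jaw": -0.1},
  {"tx": 0,"ty": 0.5,"tz": 0,"ax": 0,"ay": 0,"az": 0,"jaw": -0.1},
  {"tx": 0,"ty": 0,"tz": 0,"ax": 0,"ay": 0,"az": 0,"jaw": -0.1},
  {"tx": 0,"ty": 0,"tz": 0,"ax": 0,"ay": 0,"az": 0,"jaw": -0.1},
  {"tx": 0,"ty": 0,"tz": 0,"ax": 0,"ay": 0,"az": 0,"jaw": -0.1},
  {"tx": 0,"ty": 0,"tz": 0,"ax": 0,"ay": 0,"az": 0,"jaw": -0.1},
  {"tx": 0,"ty": 0,"tz": 0,"ax": 0,"ay": 0,"az": 0,"jaw": -0.1},
])

```text
clock: 25.05
position: [456.3, -97.0, 163.5]
tool_rot: [-0.542, 0.542, 0.455, -0.454]
ft_force: [-1.0, 0.4, -0.6]
grip_width: 38.3
```

Run:
```python
from h import *
st(); f=grab('wrist','w13.png'); st()
```

```text
t 25.05 p [456.3 -97.  163.5] yaw x 79.99 down [ 2.e-04 -1.e-04 -1.e+00] F [-1.   0.4 -0.6] w 38.3 q7 [ 0.38  0.39 -0.37  2.09  0.22  0.7   1.27]
t 25.1 p [456.3 -97.  163.5] yaw x 79.99 down [ 2.e-04 -1.e-04 -1.e+00] F [-0.9 -0.7  1.1] w 38.4 q7 [ 0.38  0.39 -0.37  2.09  0.22  0.7   1.27]
```

View pics/w13.png

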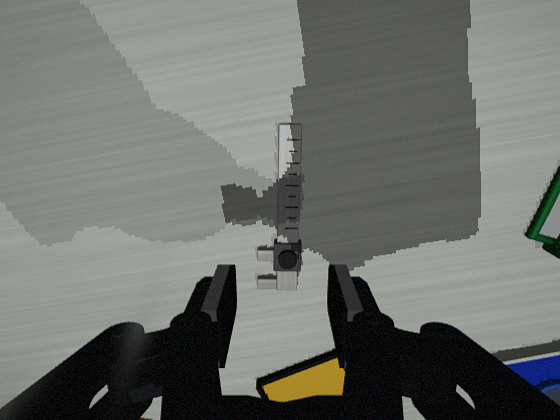

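Run:
```python
from h import *
f=grab('wrist'); im=cv2.cvtColor(np.asarray(f['pixels']),cv2.COLOR_RGB2BGR)
cv2.imwrite('pics/w13c.png',cv2.resize(im[110:300,230:330],None,fx=3,fy=3))
```

```text
(no output)
```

View pics/w13c.png

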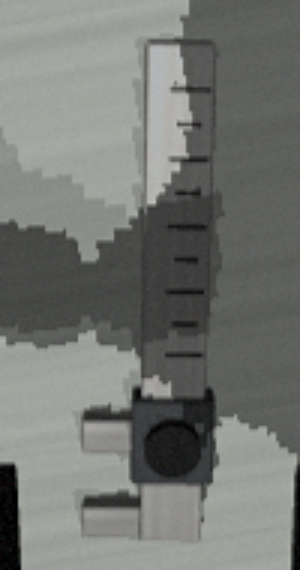

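Run:
```python
from h import *
f=grab('wrist')
q=np.array([(147,42),(213,42),(141,541),(200,541),(141,360),(208,360)])/3+[230,110]
P=ray(f,q,8)[:,:2]; print(P.round(1)); a=(P[0]+P[1])/2;b=(P[2]+P[3])/2; m=(P[4]+P[5])/2;print('len',np.linalg.norm(b-a),'w',np.linalg.norm(P[0]-P[1]),np.linalg.norm(P[2]-P[3]))
c=(a+b)/2; yaw=np.degrees(np.arctan2(*(b-a)[::-1])); print(c,yaw, np.degrees(np.arctan2(*(m-a)[::-1]))); togo([*c,80],yaw+90)
```

```text
[[ 398.2  -88.4]
 [ 400.5  -75.6]
 [ 505.9 -108.9]
 [ 508.2  -95.9]
 [ 463.3 -101.3]
 [ 465.7  -87.2]]
len 109.66175305298454 w 12.91001427211703 13.267896979152463
[453.22340249 -92.20592278] -10.726002547392138 -10.62386694491706
shift cm tool x,y,z [0.42 8.35 0.39]
ay deg 0.7
```

Request:
servo_tool([
  {"tx": 0.4,"ty": 0.8,"tz": 0.4,"ax": 0,"ay": 0.7,"az": 0,"jaw": -0.2},
  {"tx": 0,"ty": 1.7,"tz": 0,"ax": 0,"ay": 0,"az": 0,"jaw": -0.2},
  {"tx": 0,"ty": 2,"tz": 0,"ax": 0,"ay": 0,"az": 0,"jaw": -0.2},
  {"tx": 0,"ty": 1.8,"tz": 0,"ax": 0,"ay": 0,"az": 0,"jaw": -0.2},
  {"tx": 0,"ty": 1,"tz": 0,"ax": 0,"ay": 0,"az": 0,"jaw": -0.2},
  {"tx": 0,"ty": 0.5,"tz": 0,"ax": 0,"ay": 0,"az": 0,"jaw": -0.2},
  {"tx": 0,"ty": 0,"tz": 0,"ax": 0,"ay": 0,"az": 0,"jaw": -0.2},
  {"tx": 0,"ty": 0,"tz": 0,"ax": 0,"ay": 0,"az": 0,"jaw": -0.2},
  {"tx": 0,"ty": 0,"tz": 0,"ax": 0,"ay": 0,"az": 0,"jaw": -0.2},
  {"tx": 0,"ty": 0,"tz": 0,"ax": 0,"ay": 0,"az": 0,"jaw": -0.2},
])

```text
clock: 26.45
position: [453.2, -92.4, 85.7]
tool_rot: [-0.544, 0.545, 0.451, -0.451]
ft_force: [0.6, 0.6, 0.4]
grip_width: 34.2
```

Run:
```python
from h import *
st(); f=grab('wrist','w14.png'); togo([453.2,-92.2,75],79.3)
```

```text
t 26.45 p [453.2 -92.4  85.7] yaw x 79.29 down [ 5.e-04 -1.e-04 -1.e+00] F [0.6 0.6 0.4] w 34.2 q7 [ 0.31  0.52 -0.3   2.16  0.31  0.5   1.17]
shift cm tool x,y,z [0.02 1.06 0.  ]
ay deg -0.0
```

View pics/w14.png

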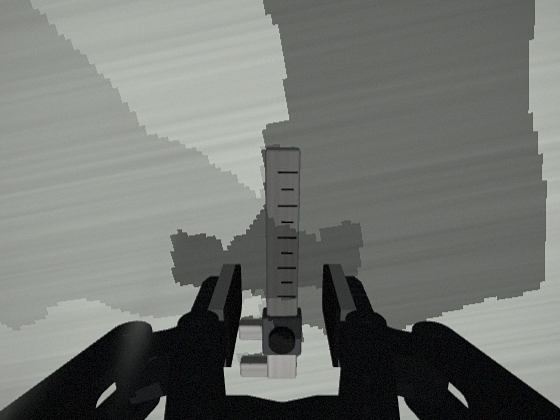

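Request:
servo_tool([
  {"tx": 0,"ty": 0.6,"tz": 0,"ax": 0,"ay": 0,"az": 0,"jaw": -0.2},
  {"tx": 0,"ty": 0.5,"tz": 0,"ax": 0,"ay": 0,"az": 0,"jaw": -0.3},
  {"tx": 0,"ty": 0,"tz": 0,"ax": 0,"ay": 0,"az": 0,"jaw": -0.4},
  {"tx": 0,"ty": 0,"tz": 0,"ax": 0,"ay": 0,"az": 0,"jaw": -0.6},
  {"tx": 0,"ty": 0,"tz": 0,"ax": 0,"ay": 0,"az": 0,"jaw": -0.8},
  {"tx": 0,"ty": 0,"tz": 0,"ax": 0,"ay": 0,"az": 0,"jaw": -1},
  {"tx": 0,"ty": 0,"tz": 0,"ax": 0,"ay": 0,"az": 0,"jaw": -1},
  {"tx": 0,"ty": 0,"tz": 0,"ax": 0,"ay": 0,"az": 0,"jaw": -1},
  {"tx": 0,"ty": 0,"tz": 0,"ax": 0,"ay": 0,"az": 0,"jaw": -1},
  {"tx": 0,"ty": 0,"tz": 0,"ax": 0,"ay": 0,"az": 0,"jaw": -1},
])

```text
clock: 27.75
position: [453.1, -92.3, 74.6]
tool_rot: [-0.544, 0.545, 0.451, -0.451]
ft_force: [-1.7, 0.3, 5.4]
grip_width: 11.6
```

Request:
servo_tool([
  {"tx": 0,"ty": -0.5,"tz": 0,"ax": 0,"ay": 0,"az": 0,"jaw": -1},
  {"tx": 0,"ty": -2,"tz": 0,"ax": 0,"ay": 0,"az": 0,"jaw": -1},
  {"tx": 0,"ty": -3,"tz": 0,"ax": 0,"ay": 0,"az": 0,"jaw": -1},
  {"tx": 0.3,"ty": -3,"tz": -1.6,"ax": 0,"ay": 0,"az": 0,"jaw": -1},
  {"tx": 0.6,"ty": -1,"tz": -3.2,"ax": 0,"ay": 0,"az": 0,"jaw": -1},
  {"tx": 0.6,"ty": 0,"tz": -3.2,"ax": 0,"ay": 0,"az": 0,"jaw": -1},
  {"tx": 0.6,"ty": 0,"tz": -3.2,"ax": 0,"ay": 0,"az": 0,"jaw": -1},
  {"tx": 0.6,"ty": 0,"tz": -3.2,"ax": 0,"ay": 0,"az": 0,"jaw": -1},
  {"tx": 0.3,"ty": 0,"tz": -2.2,"ax": 0,"ay": 0,"az": 0,"jaw": -1},
  {"tx": 0,"ty": 0,"tz": 0,"ax": 0,"ay": -8.5,"az": 0,"jaw": -1},
])

```text
clock: 29.0
position: [623.1, -93.5, 169.2]
tool_rot: [-0.509, 0.509, 0.491, -0.491]
ft_force: [-0.6, -1.3, -0.9]
grip_width: 11.8
```

Request:
servo_tool([
  {"tx": 0,"ty": 0,"tz": 0,"ax": 0,"ay": -8.5,"az": 0,"jaw": -1},
  {"tx": 0,"ty": 0,"tz": 0,"ax": 0,"ay": -8.5,"az": 0,"jaw": -1},
  {"tx": 0,"ty": 0,"tz": 0,"ax": 0,"ay": 0,"az": 0,"jaw": -1},
  {"tx": 0,"ty": 0,"tz": 0,"ax": 0,"ay": 0,"az": 0,"jaw": -1},
  {"tx": 0,"ty": 0,"tz": 0,"ax": 0,"ay": 0,"az": 0,"jaw": -1},
  {"tx": 0,"ty": 0,"tz": 0,"ax": 0,"ay": 0,"az": 0,"jaw": -1},
  {"tx": 0,"ty": 0,"tz": 0,"ax": 0,"ay": 0,"az": 0,"jaw": -1},
  {"tx": 0,"ty": 0,"tz": 0,"ax": 0,"ay": 0,"az": 0,"jaw": -1},
  {"tx": 0,"ty": 0,"tz": 0,"ax": 0,"ay": 0,"az": 0,"jaw": -1},
  {"tx": 0,"ty": 0,"tz": 0,"ax": 0,"ay": 0,"az": 0,"jaw": -1},
])

```text
clock: 30.25
position: [621.8, -93.7, 169.4]
tool_rot: [-0.431, 0.432, 0.56, -0.56]
ft_force: [-1.3, -0.3, -0.6]
grip_width: 11.6
```

Run:
```python
from h import *
st(); f=grab('wrist','w15.png'); g=grab('side'); cv2.imwrite('pics/s15.png',cv2.resize(cv2.cvtColor(np.asarray(g['pixels']),cv2.COLOR_RGB2BGR)[130:250,270:430],None,fx=5,fy=5))
```

```text
t 30.25 p [621.8 -93.7 169.4] yaw x 104.79 down [ 1.e-04 -0.e+00 -1.e+00] F [-1.3 -0.3 -0.6] w 11.6 q7 [ 0.36  0.62 -0.45  1.68  0.32  0.92  1.62]
```

View pics/w15.png

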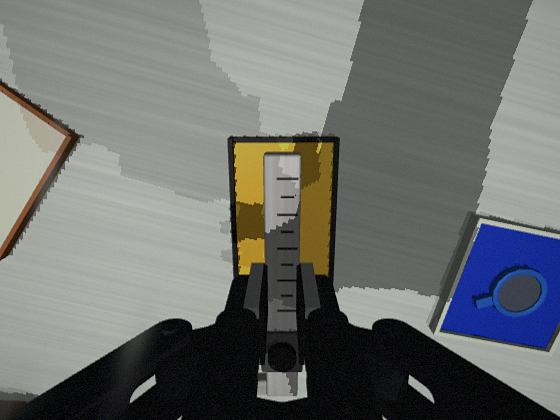

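View pics/s15.png

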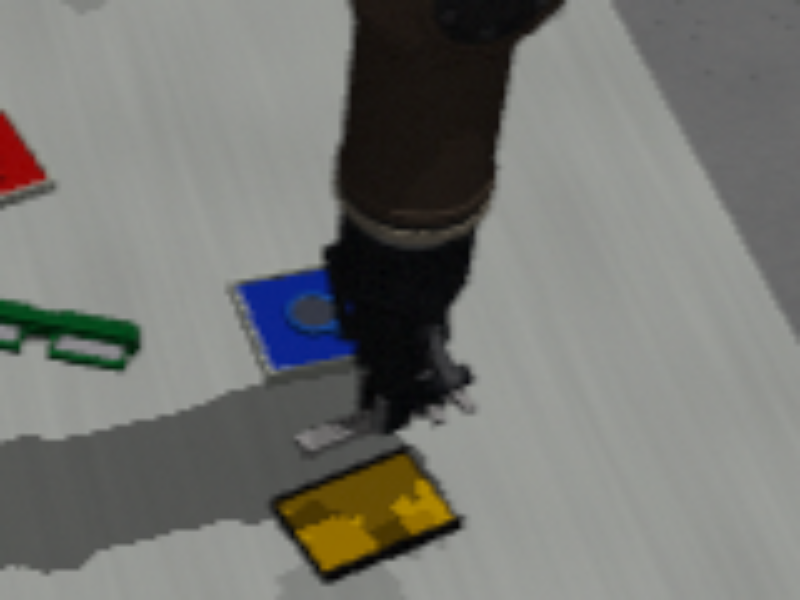

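Run:
```python
from h import *
f=grab('wrist'); im=cv2.cvtColor(np.asarray(f['pixels']),cv2.COLOR_RGB2BGR)
cv2.imwrite('pics/w15c.png',cv2.resize(im[125:305,215:355],None,fx=3.3,fy=3.3))
```

```text
(no output)
```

View pics/w15c.png

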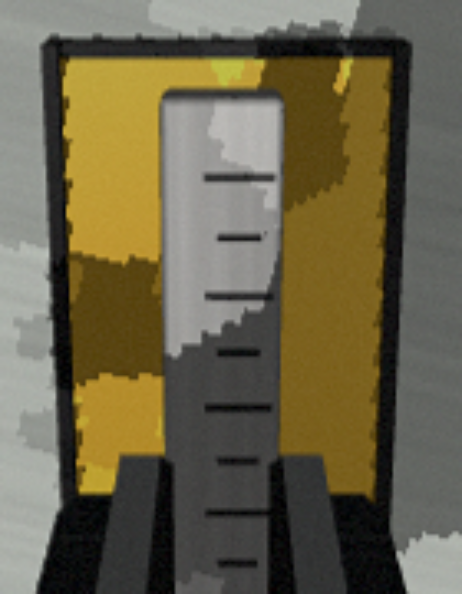

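Run:
```python
from h import *
f=grab('wrist'); k=lambda q:np.array(q)/3.3+[215,125]
Y=ray(f,k([(61,57),(392,57),(79,480),(377,480)]),6)[:,:2]; print(Y.round(1), np.linalg.norm(Y[0]-Y[1]),np.linalg.norm(Y[0]-Y[2]))
a=(Y[0]+Y[1])/2;b=(Y[2]+Y[3])/2;u=(b-a)/np.linalg.norm(b-a); print('axis',np.degrees(np.arctan2(u[1],u[0])),'edges',[np.degrees(np.arctan2(*(Y[i+2]-Y[i])[::-1])) for i in (0,1)],np.degrees(np.arctan2(*(Y[1]-Y[0])[::-1]))-90); c=a+50*u; print('centre',c)
L=ray(f,k([(42,42),(411,42)]),10)[:,:2]; print(np.linalg.norm(L[0]-L[1]), L.mean(0), L.mean(0)+50*u)
p,R,s=pose(); zc=p[2]-74.6+8
C=ray(f,k([(162,92),(284,92),(173,460),(275,460)]),zc)[:,:2]; ca=(C[0]+C[1])/2; cb=(C[2]+C[3])/2; v=(cb-ca)/np.linalg.norm(cb-ca); print('cal far end',ca,'axis',np.degrees(np.arctan2(v[1],v[0])),'w',np.linalg.norm(C[0]-C[1]),'centre',ca+55*v, 'tcp',p)
```

```text
[[ 583.8 -134.7]
 [ 568.   -74.9]
 [ 668.  -112. ]
 [ 652.1  -52.2]] 61.81840694885221 87.17989787042688
axis 15.103623867962796 edges [np.float64(15.060440006521862), np.float64(15.146817618313365)] 14.811169163061322
centre [624.13613469 -91.78763482]
67.48968600025366 [ 572.75914393 -105.66048524] [621.03195156 -92.6322066 ]
cal far end [ 568.12810215 -107.70216898] axis 15.00588208508255 w 13.436240160234549 centre [621.25256092 -93.46166758] tcp [621.7156612  -93.70323473 169.40354947]
```

Request:
servo_tool([
  {"tx": 0.1,"ty": 1,"tz": 0,"ax": 0,"ay": 0,"az": 0,"jaw": -1},
  {"tx": 0,"ty": 2,"tz": 0,"ax": 0,"ay": 0,"az": 0,"jaw": -1},
  {"tx": 0,"ty": 2,"tz": 0,"ax": 0,"ay": 0,"az": 0,"jaw": -1},
  {"tx": 0,"ty": 1.5,"tz": 0,"ax": 0,"ay": 0,"az": 0,"jaw": -1},
  {"tx": 0,"ty": 1,"tz": 0,"ax": 0,"ay": 0,"az": 0,"jaw": -1},
  {"tx": 0,"ty": 0.6,"tz": 0,"ax": 0,"ay": 0,"az": 0,"jaw": -1},
  {"tx": 0,"ty": 0.4,"tz": 0,"ax": 0,"ay": 0,"az": 0,"jaw": -1},
  {"tx": 0,"ty": 0,"tz": 0,"ax": 0,"ay": 0,"az": 0,"jaw": -1},
  {"tx": 0,"ty": 0,"tz": 0,"ax": 0,"ay": 0,"az": 0,"jaw": -1},
  {"tx": 0,"ty": 0,"tz": 0,"ax": 0,"ay": 0,"az": 0,"jaw": -1},
])

```text
clock: 31.7
position: [621.7, -92.8, 84.8]
tool_rot: [-0.431, 0.432, 0.56, -0.56]
ft_force: [-0.1, 0.4, -0.1]
grip_width: 12.0
```

Request:
servo_tool([
  {"tx": 0,"ty": 0.2,"tz": 0,"ax": 0,"ay": 0,"az": 0,"jaw": -1},
  {"tx": 0,"ty": 0.1,"tz": 0,"ax": 0,"ay": 0,"az": 0,"jaw": -1},
  {"tx": 0,"ty": 0.1,"tz": 0,"ax": 0,"ay": 0,"az": 0,"jaw": -1},
  {"tx": 0,"ty": 0.05,"tz": 0,"ax": 0,"ay": 0,"az": 0,"jaw": -1},
  {"tx": 0,"ty": 0,"tz": 0,"ax": 0,"ay": 0,"az": 0,"jaw": -1},
  {"tx": 0,"ty": 0,"tz": 0,"ax": 0,"ay": 0,"az": 0,"jaw": -1},
  {"tx": 0,"ty": 0,"tz": 0,"ax": 0,"ay": 0,"az": 0,"jaw": -1},
  {"tx": 0,"ty": 0,"tz": 0,"ax": 0,"ay": 0,"az": 0,"jaw": -1},
  {"tx": 0,"ty": 0,"tz": 0,"ax": 0,"ay": 0,"az": 0,"jaw": -1},
  {"tx": 0,"ty": 0,"tz": 0,"ax": 0,"ay": 0,"az": 0,"jaw": -1},
])

```text
clock: 32.95
position: [621.4, -92.7, 80.6]
tool_rot: [0.431, -0.432, -0.56, 0.56]
ft_force: [-3.4, 0.4, 8.4]
grip_width: 11.7
```

Request:
servo_tool([
  {"tx": 0,"ty": 0,"tz": 0,"ax": 0,"ay": 0,"az": 0,"jaw": -0.65},
  {"tx": 0,"ty": 0,"tz": 0,"ax": 0,"ay": 0,"az": 0,"jaw": -0.55},
  {"tx": 0,"ty": 0,"tz": 0,"ax": 0,"ay": 0,"az": 0,"jaw": -0.45},
  {"tx": 0,"ty": 0,"tz": 0,"ax": 0,"ay": 0,"az": 0,"jaw": -0.45},
  {"tx": 0,"ty": 0,"tz": 0,"ax": 0,"ay": 0,"az": 0,"jaw": -0.45},
  {"tx": 0,"ty": 0,"tz": 0,"ax": 0,"ay": 0,"az": 0,"jaw": -0.45},
  {"tx": 0,"ty": -0.5,"tz": 0,"ax": 0,"ay": 0,"az": 0,"jaw": -0.45},
  {"tx": 0,"ty": -2,"tz": 0,"ax": 0,"ay": 0,"az": 0,"jaw": -0.45},
  {"tx": 0,"ty": -4,"tz": 0,"ax": 0,"ay": 0,"az": 0,"jaw": -0.3},
  {"tx": 0,"ty": -5,"tz": 0,"ax": 0,"ay": 0,"az": 0,"jaw": -0.3},
])

```text
clock: 34.2
position: [621.1, -92.6, 196.9]
tool_rot: [0.432, -0.431, -0.56, 0.56]
ft_force: [1.5, -1.0, 1.0]
grip_width: 29.5
```

Run:
```python
from h import *
st(); f=grab('wrist','w16.png')
p,R,s=pose(); print(R.T@(np.array([449,104,p[2]])-p)/10)
```

```text
t 34.2 p [621.1 -92.6 196.9] yaw x 104.81 down [-6.e-04  3.e-04 -1.e+00] F [ 1.5 -1.   1. ] w 29.5 q7 [ 0.37  0.59 -0.46  1.66  0.3   0.97  1.63]
[23.44970334 -0.1751778  11.92365523]
```

View pics/w16.png

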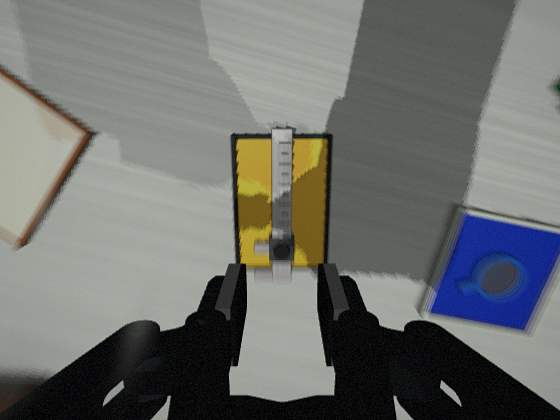

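Caliper is centred on the yellow rest. Now the green frame.

Request:
servo_tool([
  {"tx": 2.3,"ty": 0,"tz": 1.2,"ax": 0,"ay": 0,"az": 0,"jaw": -0.1},
  {"tx": 4.6,"ty": 0,"tz": 2.3,"ax": 0,"ay": 0,"az": 0,"jaw": -0.1},
  {"tx": 4.6,"ty": 0,"tz": 2.3,"ax": 0,"ay": 0,"az": 0,"jaw": -0.1},
  {"tx": 4.6,"ty": 0,"tz": 2.3,"ax": 0,"ay": 0,"az": 0,"jaw": -0.1},
  {"tx": 4.6,"ty": 0,"tz": 2.3,"ax": 0,"ay": 0,"az": 0,"jaw": -0.1},
  {"tx": 2.7,"ty": 0,"tz": 1.5,"ax": 0,"ay": 10,"az": 0,"jaw": -0.1},
  {"tx": 0,"ty": 0,"tz": 0,"ax": 0,"ay": 10,"az": 0,"jaw": -0.1},
  {"tx": 0,"ty": 0,"tz": 0,"ax": 0,"ay": 10,"az": 0,"jaw": -0.1},
  {"tx": 0,"ty": 0,"tz": 0,"ax": 0,"ay": 10,"az": 0,"jaw": -0.1},
  {"tx": 0,"ty": 0,"tz": 0,"ax": 0,"ay": 0,"az": 0,"jaw": -0.1},
])

```text
clock: 35.5
position: [446.9, 103.5, 196.0]
tool_rot: [-0.596, 0.597, 0.38, -0.379]
ft_force: [-0.2, -0.8, 0.1]
grip_width: 38.4
```

Request:
servo_tool([
  {"tx": 0,"ty": 0,"tz": 0,"ax": 0,"ay": 0,"az": 0,"jaw": -0.1},
  {"tx": 0,"ty": 0,"tz": 0,"ax": 0,"ay": 0,"az": 0,"jaw": -0.1},
  {"tx": 0,"ty": 0,"tz": 0,"ax": 0,"ay": 0,"az": 0,"jaw": -0.1},
  {"tx": 0,"ty": 0,"tz": 0,"ax": 0,"ay": 0,"az": 0,"jaw": -0.1},
  {"tx": 0,"ty": 0,"tz": 0,"ax": 0,"ay": 0,"az": 0,"jaw": -0.1},
  {"tx": 0,"ty": 0,"tz": 0,"ax": 0,"ay": 0,"az": 0,"jaw": -0.1},
  {"tx": 0,"ty": 0,"tz": 0,"ax": 0,"ay": 0,"az": 0,"jaw": -0.1},
  {"tx": 0,"ty": 0,"tz": 0,"ax": 0,"ay": 0,"az": 0,"jaw": -0.1},
  {"tx": 0,"ty": 0,"tz": 0,"ax": 0,"ay": 0,"az": 0,"jaw": -0.1},
  {"tx": 0,"ty": 0,"tz": 0,"ax": 0,"ay": 0,"az": 0,"jaw": -0.1},
])

```text
clock: 36.75
position: [446.7, 103.2, 194.9]
tool_rot: [-0.597, 0.597, 0.379, -0.379]
ft_force: [0.1, -0.4, 1.0]
grip_width: 38.5
```

Run:
```python
from h import *
st(); f=grab('wrist','w17.png')
```

```text
t 36.75 p [446.7 103.2 194.9] yaw x 64.8 down [ 0. -0. -1.] F [ 0.1 -0.4  1. ] w 38.5 q7 [-0.03  0.33 -0.38  2.07  0.18  0.76  0.6 ]
```

View pics/w17.png

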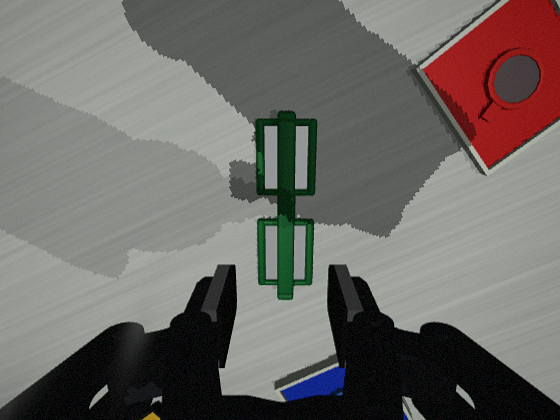

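Run:
```python
from h import *
f=grab('wrist'); im=cv2.cvtColor(np.asarray(f['pixels']),cv2.COLOR_RGB2BGR)
cv2.imwrite('pics/w17c.png',cv2.resize(im[105:305,245:330],None,fx=3,fy=3))
a,b=ray(f,[(286.5,111),(286,299)],19)[:,:2]; print(a,b,np.linalg.norm(b-a),(a+b)/2,np.degrees(np.arctan2(*(b-a)[::-1])))
Q=ray(f,[(256,118.5),(317,119),(258.5,285),(312,285)],6)[:,:2]; print(Q.round(1),Q.mean(0),np.linalg.norm(Q[0]-Q[1]))
togo([*((a+b)/2),90],np.degrees(np.arctan2(*(b-a)[::-1]))+90)
```

```text
[389.04348308 133.76492646] [511.16251189  76.49719565] 134.88013267818008 [450.10299748 105.13106106] -25.12423373399902
[[385.3 113.1]
 [403.1 150. ]
 [498.1  59.3]
 [515.7  96.7]] [450.54926768 104.77176469] 40.94779020231456
shift cm tool x,y,z [ 0.33 10.49 -0.23]
ay deg -0.1
```

View pics/w17c.png

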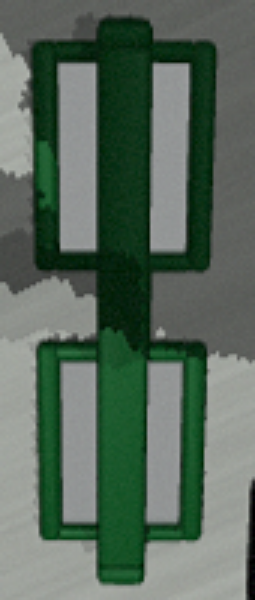

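Request:
servo_tool([
  {"tx": 0.3,"ty": 1,"tz": -0.2,"ax": 0,"ay": 0,"az": 0,"jaw": -0.2},
  {"tx": 0,"ty": 2,"tz": 0,"ax": 0,"ay": 0,"az": 0,"jaw": -0.2},
  {"tx": 0,"ty": 2.5,"tz": 0,"ax": 0,"ay": 0,"az": 0,"jaw": -0.2},
  {"tx": 0,"ty": 2,"tz": 0,"ax": 0,"ay": 0,"az": 0,"jaw": -0.2},
  {"tx": 0,"ty": 1.5,"tz": 0,"ax": 0,"ay": 0,"az": 0,"jaw": -0.2},
  {"tx": 0,"ty": 1,"tz": 0,"ax": 0,"ay": 0,"az": 0,"jaw": -0.2},
  {"tx": 0,"ty": 0.2,"tz": 0,"ax": 0,"ay": 0,"az": 0,"jaw": -0.2},
  {"tx": 0,"ty": 0,"tz": 0,"ax": 0,"ay": 0,"az": 0,"jaw": -0.2},
  {"tx": 0,"ty": 0,"tz": 0,"ax": 0,"ay": 0,"az": 0,"jaw": -0.2},
  {"tx": 0,"ty": 0,"tz": 0,"ax": 0,"ay": 0,"az": 0,"jaw": -0.2},
])

```text
clock: 38.1
position: [450.0, 105.0, 93.3]
tool_rot: [-0.597, 0.597, 0.379, -0.378]
ft_force: [-0.1, -0.5, 0.2]
grip_width: 33.9
```

Run:
```python
from h import *
st(); f=grab('wrist','w18.png'); togo([450.3,105,82],64.9)
```

```text
t 38.1 p [450.  105.   93.3] yaw x 64.78 down [ 9.e-04  2.e-04 -1.e+00] F [-0.1 -0.5  0.2] w 33.9 q7 [-0.11  0.51 -0.31  2.15  0.3   0.52  0.49]
shift cm tool x,y,z [ 0.01  1.13 -0.03]
ay deg -0.1
```

View pics/w18.png

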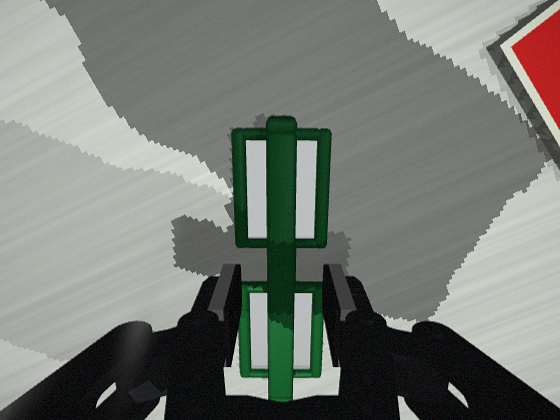

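Request:
servo_tool([
  {"tx": 0,"ty": 0.6,"tz": 0,"ax": 0,"ay": 0,"az": 0,"jaw": -0.2},
  {"tx": 0,"ty": 0.5,"tz": 0,"ax": 0,"ay": 0,"az": 0,"jaw": -0.3},
  {"tx": 0,"ty": 0,"tz": 0,"ax": 0,"ay": 0,"az": 0,"jaw": -0.4},
  {"tx": 0,"ty": 0,"tz": 0,"ax": 0,"ay": 0,"az": 0,"jaw": -0.6},
  {"tx": 0,"ty": 0,"tz": 0,"ax": 0,"ay": 0,"az": 0,"jaw": -0.8},
  {"tx": 0,"ty": 0,"tz": 0,"ax": 0,"ay": 0,"az": 0,"jaw": -1},
  {"tx": 0,"ty": 0,"tz": 0,"ax": 0,"ay": 0,"az": 0,"jaw": -1},
  {"tx": 0,"ty": 0,"tz": 0,"ax": 0,"ay": 0,"az": 0,"jaw": -1},
  {"tx": 0,"ty": 0,"tz": 0,"ax": 0,"ay": 0,"az": 0,"jaw": -1},
  {"tx": 0,"ty": 0,"tz": 0,"ax": 0,"ay": 0,"az": 0,"jaw": -1},
])

```text
clock: 39.4
position: [449.8, 105.0, 82.1]
tool_rot: [-0.597, 0.597, 0.379, -0.379]
ft_force: [-1.1, 0.0, 6.3]
grip_width: 9.7
```

Run:
```python
from h import *
st(); p,R,s=pose(); print(R.T@(np.array([637,-286,p[2]])-p)/10)
```

```text
t 39.4 p [449.8 105.   82.1] yaw x 64.8 down [ 2.e-04  0.e+00 -1.e+00] F [-1.1  0.   6.3] w 9.7 q7 [-0.12  0.53 -0.29  2.16  0.31  0.49  0.48]
[-2.74097734e+01  3.33456036e-03 -3.35927081e+01]
```

Run:
```python
from h import *
g=grab('side'); h=grab('scene')
print('base',ray(g,[(375,354)],2),ray(h,[(126,181)],2)); 
def tri(a,b):
    def M(f): 
        return np.array(f['camera_matrix'])@np.c_[cv2.Rodrigues(np.array(f['rvec'],float))[0],np.array(f['tvec'],float).ravel()]
    X=cv2.triangulatePoints(M(g),M(h),np.array(a,float).reshape(2,1),np.array(b,float).reshape(2,1)); return (X[:3]/X[3]).ravel()
print('head',tri((384,323),(114,136)),'top',tri((374,298),(110,112)))
```

```text
base [[ 591.30973547 -496.66712813    2.        ]] [[ 580.7737819  -501.78854182    2.        ]]
head [ 589.85595714 -491.80913857  161.38153506] top [ 575.26597085 -470.56374917  238.38781427]
```

Request:
servo_tool([
  {"tx": 0,"ty": -0.5,"tz": 0,"ax": 0,"ay": 0,"az": 0,"jaw": -1},
  {"tx": 0,"ty": -2,"tz": 0,"ax": 0,"ay": 0,"az": 0,"jaw": -1},
  {"tx": 0,"ty": -3,"tz": 0,"ax": 0,"ay": 0,"az": 0,"jaw": -1},
  {"tx": 0,"ty": -3,"tz": 0,"ax": 0,"ay": 0,"az": 0,"jaw": -1},
  {"tx": 0,"ty": -2,"tz": 0,"ax": 0,"ay": 0,"az": 0,"jaw": -1},
  {"tx": 0,"ty": 0,"tz": 0,"ax": 0,"ay": 0,"az": 0,"jaw": -1},
  {"tx": 0,"ty": 0,"tz": 0,"ax": 0,"ay": 0,"az": 0,"jaw": -1},
  {"tx": 0,"ty": 0,"tz": 0,"ax": 0,"ay": 0,"az": 0,"jaw": -1},
  {"tx": 0,"ty": 0,"tz": 0,"ax": 0,"ay": 0,"az": 0,"jaw": -1},
  {"tx": 0,"ty": 0,"tz": 0,"ax": 0,"ay": 0,"az": 0,"jaw": -1},
])

```text
clock: 40.75
position: [449.6, 105.0, 186.6]
tool_rot: [0.597, -0.597, -0.379, 0.379]
ft_force: [0.2, 0.2, -0.5]
grip_width: 10.1
```

Run:
```python
from h import *
st(); f=grab('wrist','w19.png')
```

```text
t 40.75 p [449.6 105.  186.6] yaw x 64.8 down [-6.e-04 -1.e-04 -1.e+00] F [ 0.2  0.2 -0.5] w 10.1 q7 [-0.04  0.35 -0.39  2.07  0.19  0.75  0.59]
```

View pics/w19.png

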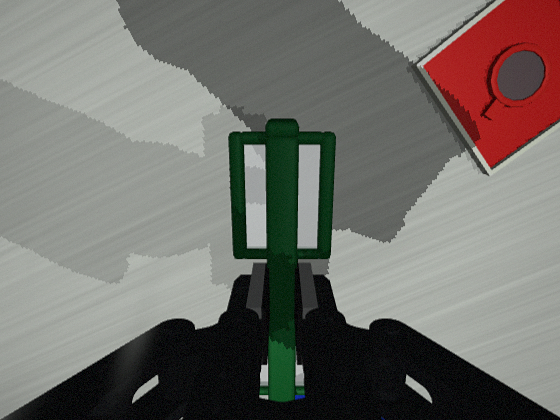

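Request:
servo_tool([
  {"tx": -1.2,"ty": 0,"tz": -1.5,"ax": 0,"ay": 0,"az": 0,"jaw": -1},
  {"tx": -2.5,"ty": 0,"tz": -3.0,"ax": 0,"ay": 0,"az": 0,"jaw": -1},
  {"tx": -2.5,"ty": 0,"tz": -3.1,"ax": 0,"ay": 0,"az": 0,"jaw": -1},
  {"tx": -2.5,"ty": 0,"tz": -3.1,"ax": 0,"ay": 0,"az": 0,"jaw": -1},
  {"tx": -2.5,"ty": 0,"tz": -3.0,"ax": 0,"ay": 0,"az": 0,"jaw": -1},
  {"tx": -2.5,"ty": 0,"tz": -3.1,"ax": 0,"ay": 0,"az": 0,"jaw": -1},
  {"tx": -2.5,"ty": 0,"tz": -3.0,"ax": 0,"ay": 0,"az": 0,"jaw": -1},
  {"tx": -2.5,"ty": 0,"tz": -3.1,"ax": 0,"ay": 0,"az": 0,"jaw": -1},
  {"tx": -2.5,"ty": 0,"tz": -3.0,"ax": 0,"ay": 0,"az": 0,"jaw": -1},
  {"tx": -2.5,"ty": 0,"tz": -3.1,"ax": 0,"ay": 0,"az": 0,"jaw": -1},
])

```text
clock: 42.05
position: [611.6, -234.1, 186.7]
tool_rot: [0.597, -0.597, -0.379, 0.379]
ft_force: [0.7, 0.7, -0.4]
grip_width: 10.6
```

Request:
servo_tool([
  {"tx": -2.5,"ty": 0,"tz": -3.0,"ax": 0,"ay": 0,"az": 0,"jaw": -1},
  {"tx": -1.2,"ty": 0,"tz": -1.6,"ax": 0,"ay": 0,"az": 0,"jaw": -1},
  {"tx": 0,"ty": 0,"tz": 0,"ax": 0,"ay": 0,"az": 0,"jaw": -1},
  {"tx": 0,"ty": 0,"tz": 0,"ax": 0,"ay": 0,"az": 0,"jaw": -1},
  {"tx": 0,"ty": 0,"tz": 0,"ax": 0,"ay": 0,"az": 0,"jaw": -1},
  {"tx": 0,"ty": 0,"tz": 0,"ax": 0,"ay": 0,"az": 0,"jaw": -1},
  {"tx": 0,"ty": 0,"tz": 0,"ax": 0,"ay": 0,"az": 0,"jaw": -1},
  {"tx": 0,"ty": 0,"tz": 0,"ax": 0,"ay": 0,"az": 0,"jaw": -1},
  {"tx": 0,"ty": 0,"tz": 0,"ax": 0,"ay": 0,"az": 0,"jaw": -1},
  {"tx": 0,"ty": 0,"tz": 0,"ax": 0,"ay": 0,"az": 0,"jaw": -1},
])

```text
clock: 43.3
position: [637.1, -286.1, 186.9]
tool_rot: [-0.597, 0.597, 0.379, -0.379]
ft_force: [0.5, -0.6, -0.1]
grip_width: 10.2
```

Run:
```python
from h import *
st(); f=grab('wrist','w20.png')
```

```text
t 43.3 p [ 637.1 -286.1  186.9] yaw x 64.79 down [ 1.e-04 -0.e+00 -1.e+00] F [ 0.5 -0.6 -0.1] w 10.2 q7 [ 0.51  0.67 -0.27  1.48  0.2   1.02  1.32]
```

View pics/w20.png

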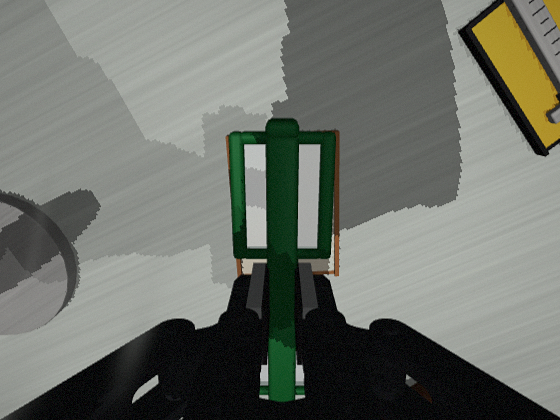

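Run:
```python
from h import *
f=grab('wrist'); im=cv2.cvtColor(np.asarray(f['pixels']),cv2.COLOR_RGB2BGR)
cv2.imwrite('pics/w20c.png',cv2.resize(im[115:285,215:355],None,fx=3.5,fy=3.5))
g=grab('side'); cv2.imwrite('pics/s20.png',cv2.resize(cv2.cvtColor(np.asarray(g['pixels']),cv2.COLOR_RGB2BGR)[180:320,290:430],None,fx=4,fy=4))
```

```text
(no output)
```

View pics/w20c.png

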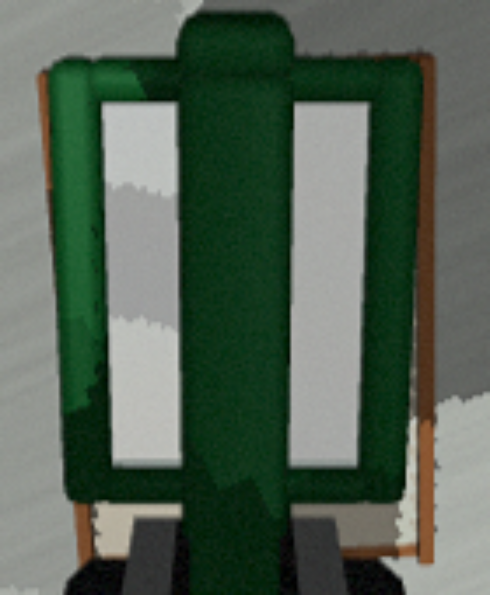

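View pics/s20.png

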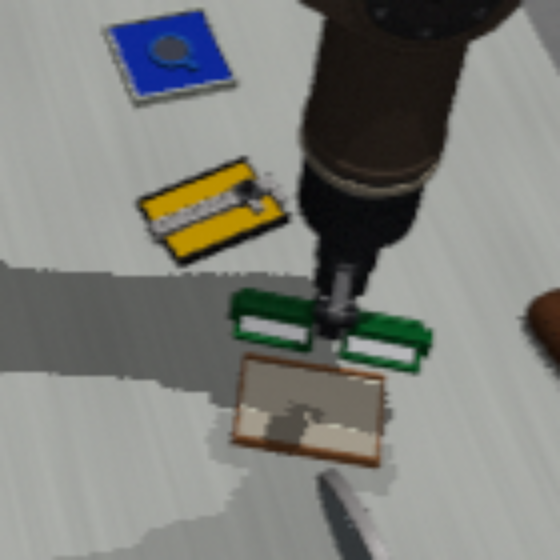

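Run:
```python
from h import *
f=grab('wrist'); k=lambda q:np.array(q)/3.5+[215,115]
L=ray(f,k([(38,72),(434,55),(433,562)]),10)[:,:2]; d=np.linalg.norm
print(L.round(1),'w',d(L[0]-L[1]),'len',d(L[1]-L[2])); u=(L[2]-L[1]);print('axis',np.degrees(np.arctan2(u[1],u[0])),'cross-90',np.degrees(np.arctan2(*(L[1]-L[0])[::-1]))-90,'centre',(L[0]+L[2])/2)
p,R,s=pose()
F=ray(f,k([(235,14)]),p[2]-82.1+19)[:,:2]; print('frame far end',F,'dist',d(F-p[:2]),'tcp',p[:2])
# frame axis: bar centre at two rows
A=ray(f,k([(235,60),(237,520)]),p[2]-82.1+19)[:,:2]; v=A[1]-A[0]; print('frame axis',np.degrees(np.arctan2(v[1],v[0])))
c=(L[0]+L[2])/2; togo([*c,92],np.degrees(np.arctan2(u[1],u[0]))+90)
```

```text
[[ 576.7 -297.5]
 [ 605.1 -229.9]
 [ 700.9 -269.9]] w 73.30340445958186 len 103.85206392843544
axis -22.677805522876373 cross-90 -22.773691658346237 centre [ 638.82314075 -283.72225435]
frame far end [[ 576.06026477 -256.98116596]] dist 67.59827454730576 tcp [ 637.08001039 -286.0692626 ]
frame axis -24.9163975022608
shift cm tool x,y,z [ 0.29  9.49 -0.06]
ay deg -2.5
```

Request:
servo_tool([
  {"tx": 0.25,"ty": 1,"tz": 0,"ax": 0,"ay": -2.3,"az": 0,"jaw": -1},
  {"tx": 0,"ty": 2,"tz": 0,"ax": 0,"ay": 0,"az": 0,"jaw": -1},
  {"tx": 0,"ty": 2,"tz": 0,"ax": 0,"ay": 0,"az": 0,"jaw": -1},
  {"tx": 0,"ty": 2,"tz": 0,"ax": 0,"ay": 0,"az": 0,"jaw": -1},
  {"tx": 0,"ty": 1.3,"tz": 0,"ax": 0,"ay": 0,"az": 0,"jaw": -1},
  {"tx": 0,"ty": 0.8,"tz": 0,"ax": 0,"ay": 0,"az": 0,"jaw": -1},
  {"tx": 0,"ty": 0.3,"tz": 0,"ax": 0,"ay": 0,"az": 0,"jaw": -1},
  {"tx": 0,"ty": 0,"tz": 0,"ax": 0,"ay": 0,"az": 0,"jaw": -1},
  {"tx": 0,"ty": 0,"tz": 0,"ax": 0,"ay": 0,"az": 0,"jaw": -1},
  {"tx": 0,"ty": 0,"tz": 0,"ax": 0,"ay": 0,"az": 0,"jaw": -1},
])

```text
clock: 44.75
position: [638.4, -283.9, 93.5]
tool_rot: [-0.589, 0.59, 0.391, -0.391]
ft_force: [-0.3, 0.2, -0.6]
grip_width: 10.4
```

Run:
```python
from h import *
st(); f=grab('wrist','w21.png')
g=grab('side'); cv2.imwrite('pics/s21.png',cv2.resize(cv2.cvtColor(np.asarray(g['pixels']),cv2.COLOR_RGB2BGR)[200:330,300:430],None,fx=4,fy=4))
```

```text
t 44.75 p [ 638.4 -283.9   93.5] yaw x 67.09 down [ 8.e-04 -3.e-04 -1.e+00] F [-0.3  0.2 -0.6] w 10.4 q7 [ 0.5   0.77 -0.26  1.55  0.24  0.85  1.32]
```

View pics/w21.png

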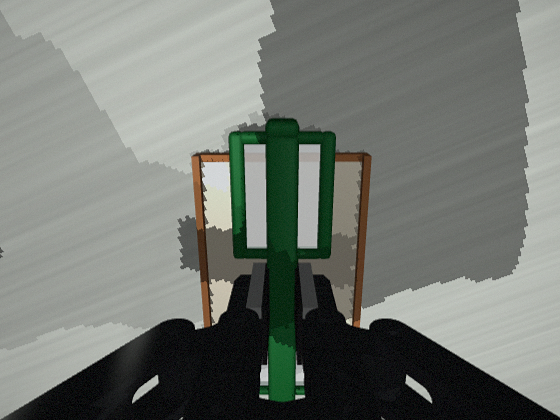

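View pics/s21.png

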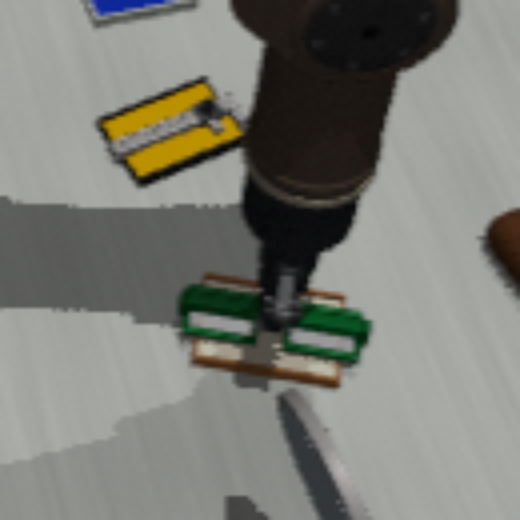

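Centred and parallel (rest edges at columns 193 and 371, frame axis at 282). Lower the last 5.5 mm.

Request:
servo_tool([
  {"tx": 0,"ty": 0.2,"tz": 0,"ax": 0,"ay": 0,"az": 0,"jaw": -1},
  {"tx": 0,"ty": 0.15,"tz": 0,"ax": 0,"ay": 0,"az": 0,"jaw": -1},
  {"tx": 0,"ty": 0.1,"tz": 0,"ax": 0,"ay": 0,"az": 0,"jaw": -1},
  {"tx": 0,"ty": 0.1,"tz": 0,"ax": 0,"ay": 0,"az": 0,"jaw": -1},
  {"tx": 0,"ty": 0,"tz": 0,"ax": 0,"ay": 0,"az": 0,"jaw": -1},
  {"tx": 0,"ty": 0,"tz": 0,"ax": 0,"ay": 0,"az": 0,"jaw": -1},
  {"tx": 0,"ty": 0,"tz": 0,"ax": 0,"ay": 0,"az": 0,"jaw": -1},
  {"tx": 0,"ty": 0,"tz": 0,"ax": 0,"ay": 0,"az": 0,"jaw": -1},
  {"tx": 0,"ty": 0,"tz": 0,"ax": 0,"ay": 0,"az": 0,"jaw": -1},
  {"tx": 0,"ty": 0,"tz": 0,"ax": 0,"ay": 0,"az": 0,"jaw": -1},
])

```text
clock: 46.1
position: [638.1, -283.7, 88.2]
tool_rot: [-0.589, 0.589, 0.391, -0.391]
ft_force: [-3.5, 1.2, 7.0]
grip_width: 10.2
```

Request:
servo_tool([
  {"tx": 0,"ty": 0,"tz": 0,"ax": 0,"ay": 0,"az": 0,"jaw": -0.7},
  {"tx": 0,"ty": 0,"tz": 0,"ax": 0,"ay": 0,"az": 0,"jaw": -0.6},
  {"tx": 0,"ty": 0,"tz": 0,"ax": 0,"ay": 0,"az": 0,"jaw": -0.45},
  {"tx": 0,"ty": 0,"tz": 0,"ax": 0,"ay": 0,"az": 0,"jaw": -0.4},
  {"tx": 0,"ty": 0,"tz": 0,"ax": 0,"ay": 0,"az": 0,"jaw": -0.4},
  {"tx": 0,"ty": 0,"tz": 0,"ax": 0,"ay": 0,"az": 0,"jaw": -0.4},
  {"tx": 0,"ty": -0.5,"tz": 0,"ax": 0,"ay": 0,"az": 0,"jaw": -0.4},
  {"tx": 0,"ty": -2,"tz": 0,"ax": 0,"ay": 0,"az": 0,"jaw": -0.4},
  {"tx": 0,"ty": -4,"tz": 0,"ax": 0,"ay": 0,"az": 0,"jaw": -0.4},
  {"tx": 0,"ty": -5,"tz": 0,"ax": 0,"ay": 0,"az": 0,"jaw": -0.4},
])

```text
clock: 47.35
position: [637.8, -283.6, 204.3]
tool_rot: [0.59, -0.589, -0.391, 0.391]
ft_force: [1.0, 0.8, -0.3]
grip_width: 26.0
```

Request:
servo_tool([
  {"tx": 0,"ty": -4,"tz": 1,"ax": 0,"ay": 0,"az": 0,"jaw": -0.4},
  {"tx": 0,"ty": -4,"tz": 3,"ax": 0,"ay": 0,"az": 0,"jaw": -0.4},
  {"tx": 0,"ty": -3,"tz": 3,"ax": 0,"ay": 0,"az": 0,"jaw": -0.4},
  {"tx": 0,"ty": -1,"tz": 2,"ax": 0,"ay": 0,"az": 0,"jaw": -0.4},
  {"tx": 0,"ty": 0,"tz": 0,"ax": 0,"ay": 0,"az": 0,"jaw": -0.4},
  {"tx": 0,"ty": 0,"tz": 0,"ax": 0,"ay": 0,"az": 0,"jaw": -0.4},
  {"tx": 0,"ty": 0,"tz": 0,"ax": 0,"ay": 0,"az": 0,"jaw": -0.4},
  {"tx": 0,"ty": 0,"tz": 0,"ax": 0,"ay": 0,"az": 0,"jaw": -0.4},
  {"tx": 0,"ty": 0,"tz": 0,"ax": 0,"ay": 0,"az": 0,"jaw": -0.4},
  {"tx": 0,"ty": 0,"tz": 0,"ax": 0,"ay": 0,"az": 0,"jaw": -0.4},
])

```text
clock: 48.6
position: [555.3, -248.7, 322.2]
tool_rot: [0.589, -0.589, -0.391, 0.391]
ft_force: [-0.4, -0.2, -0.3]
grip_width: 25.4
```

Run:
```python
from h import *
st(); f=grab('wrist','w22.png'); grab('side','s22.png'); grab('scene','c22.png')
```

```text
t 48.6 p [ 555.3 -248.7  322.2] yaw x 67.1 down [-2.e-04  2.e-04 -1.e+00] F [-0.4 -0.2 -0.3] w 25.4 q7 [ 0.56  0.42 -0.32  1.57  0.14  1.18  1.38]
```

View pics/w22.png

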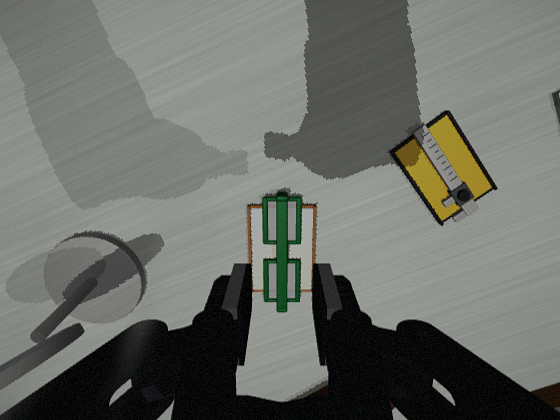

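View pics/s22.png

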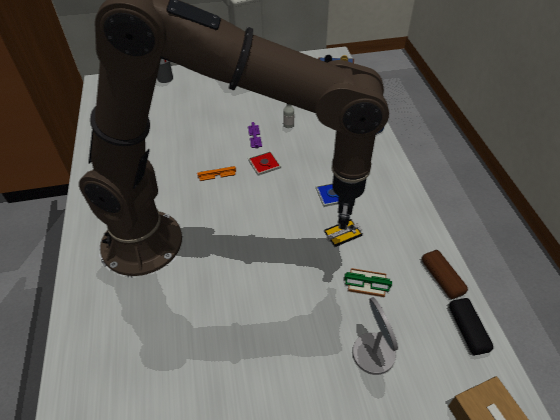

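View pics/c22.png

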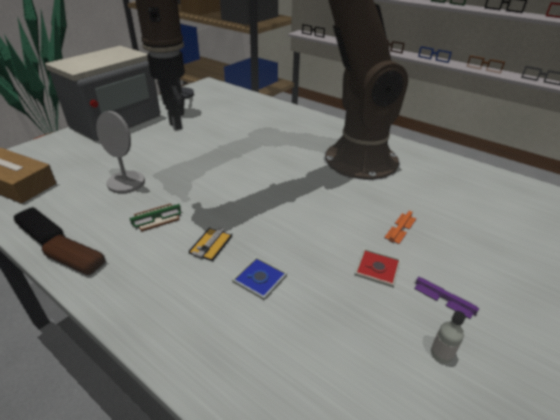

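Everything is in place: frame on its rest (282,250 in wrist), caliper, blue lens and red lens in their places, mirror and bottle at their original pixels. Handing in.

Run:
```python
from h import *
f=grab('wrist')
# rest lips z=10 vs frame bar ends z=25
L=ray(f,[(248,205),(317,205),(314,292),(251,291)],10)[:,:2]; B=ray(f,[(282,190),(282,311)],25)[:,:2]
print(L.mean(0),B.mean(0),np.linalg.norm(L[0]-L[1]),np.linalg.norm(B[0]-B[1]))
st(); print(robot.hand_in())
```

```text
[ 637.9185979  -282.51182963] [ 635.7596768 -282.2186469] 73.35833266017299 139.7157437583815
t 48.8 p [ 555.2 -248.7  322.4] yaw x 67.1 down [-0.  0. -1.] F [ 0.6 -0.2  0.3] w 25.9 q7 [ 0.56  0.42 -0.32  1.57  0.14  1.18  1.38]
the job is handed in; nothing more can be done
None
```

I placed all four items in the order asked (red lens, blue lens, caliper, green frame) and handed the job in at 48.8 s of the 93 s allowed.

- **Placing:** I lowered each one until it touched lightly (4–8 N), then let go and lifted clear.
- **Centring:** Looking down after each release, the two lenses and the caliper looked centred. A final rough measurement put the frame within about 2 mm of the middle of its rest, though it read the frame as 139.7 mm long instead of 136, so it is only good to a few millimetres. The caliper and the frame lie along their rests to within about a degree, going by angles measured before release.
- **Bystanders:** In the last pictures the mirror, the bottle and the orange and purple frames stand where they were at the start.
- **Problems along the way:**
  - The first move call was refused because its rows left out some of the values, so nothing moved.
  - While I gripped the red lens, the fingertips pressed on the bench with about 26 N. Later grasps were set slightly higher.
  - The side camera's first estimate of the red lens was about 7 mm off the wrist camera's, so I used the wrist camera.

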